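Load mortar prisms on the vibrating deck and bolt them in

TASK

Take the steel weight off the blue deck and stand it in the middle of the rubber mat, then load every mortar prism on the bench onto the deck as one closed row, starting at the fence: each lies square, its end against the rear rail and its long side flush against the fence or the prism before it, no gaps. When the row is closed, slide the barrel bolt along the front fully home into its keeper, let go, and leave the tin, collar and jar alone.

Things in the scene. Friction and masses are not known exactly. Their poses are not given: they have to be found in the camera images.
- deck: fixed blue steel deck; origin on the bench under it, x away from the robot, y left, turned a little. In its frame (mm): flat top at z = 30, x -90..80, y -120..120; its left end (+y) and front (-x) are open. In a closed row the prisms lie along x, centres at x = 5, z = 50, y = -80, -40, 0, 40 (as many as there are)
- slot0 (a point): where the centre of the prism number 1 from the fence lies in a closed row (no mark is seen there)
- slot1 (a point): where the centre of the prism number 2 from the fence lies in a closed row (no mark is seen there)
- slot2 (a point): where the centre of the prism number 3 from the fence lies in a closed row (no mark is seen there)
- slot3 (a point): where the centre of the prism number 4 from the fence lies in a closed row (no mark is seen there)
- fence (a point): middle of the face of the steel fence at the deck's right end, at x = 0, y = -100, z = 42 in the deck's frame (mm); the face looks to +y and runs from x = -50 to 75; top at z = 55. The first prism's long side goes against it
- rail (a point): middle of the face of the steel rear rail, at x = 60, y = 0, z = 42 in the deck's frame (mm); the face looks to -x and runs from y = -115 to 115; top at z = 55. The prisms' far ends go against it
- keeper (a point): centre of the bolt's keeper, a small steel bracket on the deck's front left corner, at x = -68, y = 82, z = 44 in the deck's frame (mm), 24 mm wide in x, 20 mm in y, top at z = 58
- bolt (a joint): barrel bolt along the deck's front, m: 0 = drawn back (tip by the fence), 0.200 = fully home in the keeper (slides to the deck's +y); starts at 0 to 0.02. About 2 N of friction; stays where left. Rod 12 mm thick along y at x = -68, z = 44 mm (deck frame), over a 50 mm wide track (top z = 30) at y -120..-360; closed, it passes 12 mm in front of the prisms' ends
- bolt_handle (a point): a point on the axis of the bolt's upright black handle, a round post 16 mm thick standing on the rod from z = 44 to 104 mm; this point is at z = 89. It moves with the bolt, from y = -335 (drawn back) to -135 (home) in the deck's frame (mm), at x = -68
- weight: loose round steel weight, a disc of 84 mm diameter and 18 mm thickness with an upright round knob on top (26 mm thick, 42 mm tall, so 60 mm overall), about 0.8 kg; origin at the centre of the underside, z up. It starts on the deck where the row must go
- mat: fixed black rubber mat, 130 x 130 x 4 mm, on the bench left of the deck; origin at the centre of its underside, its top 4 mm above
- prism1: a loose grey mortar test prism, a bar 110 x 40 x 40 mm, about 0.4 kg, lying flat on the bench at the start; origin at the centre of the bar, x axis along its 110 mm length. All prisms are alike and may take any place in the row; some are absent in some starts
- prism2: a loose grey mortar test prism, a bar 110 x 40 x 40 mm, about 0.4 kg, lying flat on the bench at the start; origin at the centre of the bar, x axis along its 110 mm length. All prisms are alike and may take any place in the row; some are absent in some starts
- prism3: a loose grey mortar test prism, a bar 110 x 40 x 40 mm, about 0.4 kg, lying flat on the bench at the start; origin at the centre of the bar, x axis along its 110 mm length. All prisms are alike and may take any place in the row; some are absent in some starts
- prism4: a loose grey mortar test prism, a bar 110 x 40 x 40 mm, about 0.4 kg, lying flat on the bench at the start; origin at the centre of the bar, x axis along its 110 mm length. All prisms are alike and may take any place in the row; some are absent in some starts
- tin: bystander: open aluminium sample tin, 70 mm across, 50 mm tall; origin at its underside
- collar: bystander: dark steel ring, 110 mm across, 40 mm tall; origin at its underside
- jar: bystander: closed jar, 60 mm across, 90 mm tall; origin at its underside
Mind the look-alikes: they are no part of the job. What is shaped like the weight but purple is not meant.

How it is judged (in metres and radians):
On the way, in this order (a step that is already met when the one before it is completed fails the run):
1. the weight stands on the mat, released, with the bolt still drawn back (x of weight in the frame of mat between -0.03 and 0.03 m and y of weight in the frame of mat between -0.03 and 0.03 m and height (world z) of weight below 0.009 m and angle between weight's own z axis and vertical below 0.1 rad and linear speed of weight below 0.02 m/s and contact force between weight and the fingers below 0.1 N and value of joint bolt below 0.05 m), for 0.2 s.
2. all prisms lie in one closed row from the fence, with the bolt still drawn back (x of prism1 in the frame of deck between 0.001 and 0.009 m and z of prism1 in the frame of deck between 0.044 and 0.056 m and angle between the x axis of each of prism1, prism2, prism3, prism4 and the x axis of deck, either way round below 0.06 rad and linear speed of each of prism1, prism2, prism3, prism4 below 0.02 m/s and (y of prism1 in the frame of deck between -0.085 and -0.077 m or (y of prism1 in the frame of deck between -0.045 and -0.0363 m and distance between any of prism2, prism3, prism4 and slot0 below 0.012 m) or (y of prism1 in the frame of deck between -0.005 and 0.0044 m and distance between any of prism2, prism3, prism4 and slot1 below 0.012 m) or (y of prism1 in the frame of deck between 0.035 and 0.0451 m and distance between any of prism2, prism3, prism4 and slot2 below 0.012 m)) and x of prism2 in the frame of deck between 0.001 and 0.009 m and z of prism2 in the frame of deck between 0.044 and 0.056 m and (y of prism2 in the frame of deck between -0.085 and -0.077 m or (y of prism2 in the frame of deck between -0.045 and -0.0363 m and distance between any of prism1, prism3, prism4 and slot0 below 0.012 m) or (y of prism2 in the frame of deck between -0.005 and 0.0044 m and distance between any of prism1, prism3, prism4 and slot1 below 0.012 m) or (y of prism2 in the frame of deck between 0.035 and 0.0451 m and distance between any of prism1, prism3, prism4 and slot2 below 0.012 m)) and x of prism3 in the frame of deck between 0.001 and 0.009 m and z of prism3 in the frame of deck between 0.044 and 0.056 m and (y of prism3 in the frame of deck between -0.085 and -0.077 m or (y of prism3 in the frame of deck between -0.045 and -0.0363 m and distance between any of prism1, prism2, prism4 and slot0 below 0.012 m) or (y of prism3 in the frame of deck between -0.005 and 0.0044 m and distance between any of prism1, prism2, prism4 and slot1 below 0.012 m) or (y of prism3 in the frame of deck between 0.035 and 0.0451 m and distance between any of prism1, prism2, prism4 and slot2 below 0.012 m)) and x of prism4 in the frame of deck between 0.001 and 0.009 m and z of prism4 in the frame of deck between 0.044 and 0.056 m and (y of prism4 in the frame of deck between -0.085 and -0.077 m or (y of prism4 in the frame of deck between -0.045 and -0.0363 m and distance between any of prism1, prism2, prism3 and slot0 below 0.012 m) or (y of prism4 in the frame of deck between -0.005 and 0.0044 m and distance between any of prism1, prism2, prism3 and slot1 below 0.012 m) or (y of prism4 in the frame of deck between 0.035 and 0.0451 m and distance between any of prism1, prism2, prism3 and slot2 below 0.012 m)) and value of joint bolt below 0.05 m), for 0.2 s.
3. the bolt is home in its keeper (value of joint bolt above 0.192 m), for 0.2 s.
At the end, for the whole second after the job is handed in: Weight upright, released, on the mat within 30 mm of its middle each way; every prism on the deck, square within 0.06 rad, within 4 mm of the rear rail and in a closed row from the fence (gaps together under 3 mm for the first to 5 mm for the fourth); bolt within 8 mm of home; all at rest (x of weight in the frame of mat between -0.03 and 0.03 m and y of weight in the frame of mat between -0.03 and 0.03 m and height (world z) of weight below 0.009 m and angle between weight's own z axis and vertical below 0.1 rad and linear speed of each of weight, prism1, prism2, prism3, prism4 below 0.02 m/s and contact force between weight and the fingers below 0.1 N and value of joint bolt above 0.192 m and velocity of joint bolt below 0.01 m/s and x of prism1 in the frame of deck between 0.001 and 0.009 m and z of prism1 in the frame of deck between 0.044 and 0.056 m and angle between the x axis of each of prism1, prism2, prism3, prism4 and the x axis of deck, either way round below 0.06 rad and (y of prism1 in the frame of deck between -0.085 and -0.077 m or (y of prism1 in the frame of deck between -0.045 and -0.0363 m and distance between any of prism2, prism3, prism4 and slot0 below 0.012 m) or (y of prism1 in the frame of deck between -0.005 and 0.0044 m and distance between any of prism2, prism3, prism4 and slot1 below 0.012 m) or (y of prism1 in the frame of deck between 0.035 and 0.0451 m and distance between any of prism2, prism3, prism4 and slot2 below 0.012 m)) and x of prism2 in the frame of deck between 0.001 and 0.009 m and z of prism2 in the frame of deck between 0.044 and 0.056 m and (y of prism2 in the frame of deck between -0.085 and -0.077 m or (y of prism2 in the frame of deck between -0.045 and -0.0363 m and distance between any of prism1, prism3, prism4 and slot0 below 0.012 m) or (y of prism2 in the frame of deck between -0.005 and 0.0044 m and distance between any of prism1, prism3, prism4 and slot1 below 0.012 m) or (y of prism2 in the frame of deck between 0.035 and 0.0451 m and distance between any of prism1, prism3, prism4 and slot2 below 0.012 m)) and x of prism3 in the frame of deck between 0.001 and 0.009 m and z of prism3 in the frame of deck between 0.044 and 0.056 m and (y of prism3 in the frame of deck between -0.085 and -0.077 m or (y of prism3 in the frame of deck between -0.045 and -0.0363 m and distance between any of prism1, prism2, prism4 and slot0 below 0.012 m) or (y of prism3 in the frame of deck between -0.005 and 0.0044 m and distance between any of prism1, prism2, prism4 and slot1 below 0.012 m) or (y of prism3 in the frame of deck between 0.035 and 0.0451 m and distance between any of prism1, prism2, prism4 and slot2 below 0.012 m)) and x of prism4 in the frame of deck between 0.001 and 0.009 m and z of prism4 in the frame of deck between 0.044 and 0.056 m and (y of prism4 in the frame of deck between -0.085 and -0.077 m or (y of prism4 in the frame of deck between -0.045 and -0.0363 m and distance between any of prism1, prism2, prism3 and slot0 below 0.012 m) or (y of prism4 in the frame of deck between -0.005 and 0.0044 m and distance between any of prism1, prism2, prism3 and slot1 below 0.012 m) or (y of prism4 in the frame of deck between 0.035 and 0.0451 m and distance between any of prism1, prism2, prism3 and slot2 below 0.012 m))); the robot touches nothing.
It fails at once if the tin is disturbed (distance of tin from where it was at the start of the episode above 0.03 m).
It fails at once if the collar is disturbed (distance of collar from where it was at the start of the episode above 0.03 m).
It fails at once if the jar is disturbed (distance of jar from where it was at the start of the episode above 0.03 m).
Of prism1, prism2, prism3, prism4 only 3 to 4 are there at a start; the rules pass over those that are not, and their reading is None.
At some moment in a run one of prism1, prism2, prism3, prism4 may be knocked a few centimetres aside while the robot is not near it.
Once in a run the grip may slacken for a moment while it holds something.
It also fails if it takes over 210 s, if anything falls off the work surface, if the arm or the gripper's body presses on something with over 40 N, if the wrist force passes 120 N, or if a joint passes its speed limit or range.

ROBOT

A 6-joint arm with a two-finger parallel gripper is mounted at the origin on the work surface. World frame = base frame: x ahead of the robot, y to its left, z up, the work surface at z = 0. Lengths are in m, angles in degrees, forces in N, time in s.
With the tool pointing down it reaches from about 0.375 to 0.9 m from the base axis. Payload 3.1 kg.
Tool frame: the origin (TCP) lies at the very end of the fingers, on their centre line; the grasp point (between the pads) lies 19 mm behind it; x points along the fingers, z is the direction in which the jaws open and shut, and the axes are right-handed (so a half turn about x gives the same grasp; the last joint's range is limited). The gripper opens to 87 mm and grips with 3 to 60 N. Pads are 19 mm wide; open, the fingers measure 117 mm over their backs; the gripper's body (75 mm by 190 mm) begins 51 mm behind the grasp point.
Start: joints at [-87.462, 30.224, 82.088, -0, 67.689, -10.227], TCP at [0.138, -0.61, 0.223] pointing down, gripper open.
Joint ranges: [-176.69, 176.69], [-43.24, 126.21], [12.49, 139.97], [-82, 262], [0, 151.66], [-163.58, 163.58]. Speed limits (degrees/s): [159.86, 159.86, 180, 180, 180, 180].

INTERFACE

Orientations are given as a 3x3 rotation matrix whose columns are the frame's x, y, z axes.
In Python, from rig import bot gives the robot as it stands.
- The arm moves only by the tool send_rows, never from a script. Its arguments are lists of equal length, an entry for each row: "fingers": the opening, from 0 (shut) to 1 (fully open); "dp": the shift along the world's x, y, z in mm, a list of three; "turn": the turn, a rotation vector about the world's x, y, z in rad, a list of three. In form: {"fingers": [fingers, ...], "dp": [[tx, ty, tz], ...], "turn": [[rx, ry, rz], ...]}. A call has 1 to 10 rows; each row is the pose to reach, as a shift and turn from the pose measured when the call began; what a row does not reach only later rows make up. A row lasts 1/12 s, in which the tool goes at most 41.7 mm and 7.16 degrees, less where a joint would pass 70% of its speed; a pose out of reach is approached as far as the arm can. A call with a gripper value outside its range is refused whole. The fingers move at their own pace and stop on an object; the grip force is fixed at half the most. Time passes only in rows, so rows that repeat a pose let the fingers close. It gives the time, the measured TCP pose, the force and the opening at its end, in the units of the state.
- bot.read_state(): the state, without advancing time (a new reading comes with each control period).
- bot.capture(name): name is "scene" or "top"; returns a dict with "img" (480x640x3 uint8, blue, green, red), "z_map" (480x640 float32, m along the optical axis (not along the pixel's ray), 0 where there is no reading), "mtx" (3x3 intrinsics, pixels), "k1" (the pictures are not rectified: a ray, as slopes to the right and down, at radius r is drawn at 1 + k1 r^2 times it, then the intrinsics apply), "origin" and "orientation" of the camera in the world. Camera axes: x right, y up, looking along -z (the intrinsics and any distortion apply to the point x, -y, -z); pixel columns grow to the right and rows downward; lengths in m; the calibration is good to about 2 mm. A picture is of the moment at which its call begins.
- bot.hand_in(): hands the job in, once; it reports no verdict.
The state is a dict: "time_s": time; "joint_positions": joint angles; "qvel": joint speeds; "tau": joint torques, N m; "position": TCP position; "tcp_rot": TCP orientation; "force": force on the tool from outside, world axes, zero at the start; "moment": the same for the moment, N m; "opening": opening from 0.0 (shut) to 1.0 (fully open).
Only numpy, scipy, OpenCV 4.12 (cv2) and the standard library are available. Lean on these libraries where they do the work, as an engineer would, in place of code of your own. Each camera call takes 0.05 s, during which the arm holds its last target.

## Working session

There is one attempt and no reset: what is moved stays moved. The work goes in short steps, Python scripts to look and compute and a tool call to move; the robot and the scene stay as the last step left them, time stands still between calls to the robot, and variables do not carry over. Pictures are saved under pics/ and viewed, and the job is handed in when it is done.

Besides the shell and the picture viewer there is one more tool, called by a JSON object that holds its "api" and its "payload". send_rows: Moves the arm, as the interface text tells. Its arguments: {"type":"object","properties":{"fingers":{"type":"array","items":{"type":"number"}},"dp":{"type":"array","items":{"type":"array","items":{"type":"number"}}},"turn":{"type":"array","items":{"type":"array","items":{"type":"number"}}}},"required":["fingers","dp","turn"]}

```bash
ls; mkdir -p pics
cat > h.py <<'E'
import numpy as np, cv2
from rig import bot
def cap(n,save=None):
    c=bot.capture(n)
    if save: cv2.imwrite('pics/'+save,c['img'])
    return c
def und(c,uv):
    K=c['mtx'];p=(np.atleast_2d(uv).astype(float)-[K[0,2],K[1,2]])/[K[0,0],K[1,1]]
    q=p.copy()
    for _ in range(20):
        r2=(q**2).sum(1,keepdims=True); q=p/(1+c['k1']*r2)
    return q
def ray(c,uv):
    q=und(c,uv); d=np.c_[q[:,0],-q[:,1],-np.ones(len(q))]
    return d@np.array(c['orientation']).T
def onz(c,uv,z):
    d=ray(c,uv);o=np.array(c['origin']); t=(z-o[2])/d[:,2]
    return o+d*t[:,None]
def cloud(c):
    v,u=np.mgrid[0:480,0:640]; uv=np.c_[u.ravel(),v.ravel()]
    z=c['z_map'].ravel(); P=np.array(c['origin'])+ray(c,uv)*z[:,None]
    P[z==0]=np.nan
    return P.reshape(480,640,3)
def proj(c,P):
    R=np.array(c['orientation']);q=(np.atleast_2d(P)-c['origin'])@R
    s=np.c_[q[:,0]/-q[:,2],-q[:,1]/-q[:,2]]; r2=(s**2).sum(1,keepdims=True); s=s*(1+c['k1']*r2)
    K=c['mtx'];return s*[K[0,0],K[1,1]]+[K[0,2],K[1,2]]
E
python3 - <<'E'
from h import *
for n in('scene','top'):
    c=cap(n,n+'0.png'); print(n,c['origin'],c['orientation'],c['mtx'],c['k1'])
s=bot.read_state();print(s)
E
```

```text
pics
scene [ 1.50993261 -0.15128353  0.88885275] [[ 0.24375791 -0.63398045  0.73392838]
 [ 0.96983302  0.16125337 -0.18281482]
 [-0.0024474   0.75635054  0.65416196]] [[574.74815893   0.         320.48148965]
 [  0.         574.74815893 240.05122199]
 [  0.           0.           1.        ]] -0.022620855067077283
top [0.41937972 0.07543812 1.23314299] [[ 0.01131456  0.98758302 -0.15669   ]
 [-0.99989815  0.01253752  0.00681875]
 [ 0.00869858  0.15659689  0.9876243 ]] [[508.37873738   0.         316.24625998]
 [  0.         508.37873738 235.37024691]
 [  0.           0.           1.        ]] -0.14422326829341953
{'time_s': 0.1, 'joint_positions': array([-8.74609519e+01,  3.02733223e+01,  8.21496333e+01, -7.75169803e-04,
        6.76878342e+01, -1.02263826e+01]), 'qvel': array([-0.02015927, -0.12548416, -0.01708243,  0.04622133,  0.01668512,
        0.07974428]), 'tau': array([-3.69279342e-04, -4.40984130e+01, -1.77151197e+01,  6.34001568e-02,
        5.33824519e-02, -5.89115257e-05]), 'position': array([ 0.13810517, -0.6088773 ,  0.22166961]), 'tcp_rot': array([[-9.81649656e-05,  9.75281726e-01,  2.20965031e-01],
       [ 1.93119190e-03,  2.20964805e-01, -9.75279870e-01],
       [-9.99998130e-01,  3.30987562e-04, -1.90514717e-03]]), 'force': array([ 0.63530344, -1.24352368,  0.46378336]), 'moment': array([-0.02573734, -0.00059012,  0.0087255 ]), 'opening': 0.999984668720933}
```

View pics/top0.png

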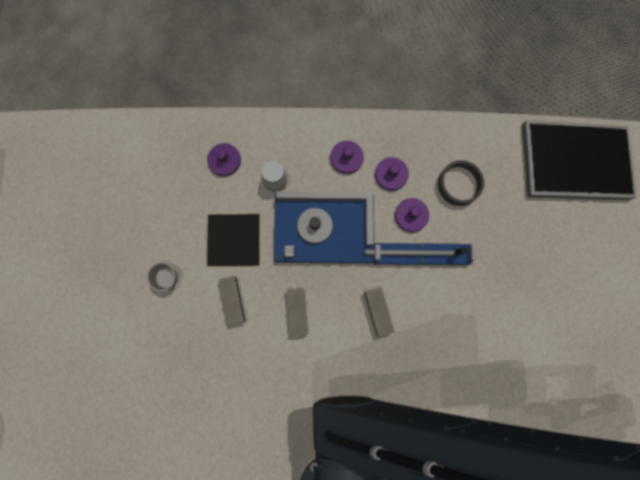

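View pics/scene0.png

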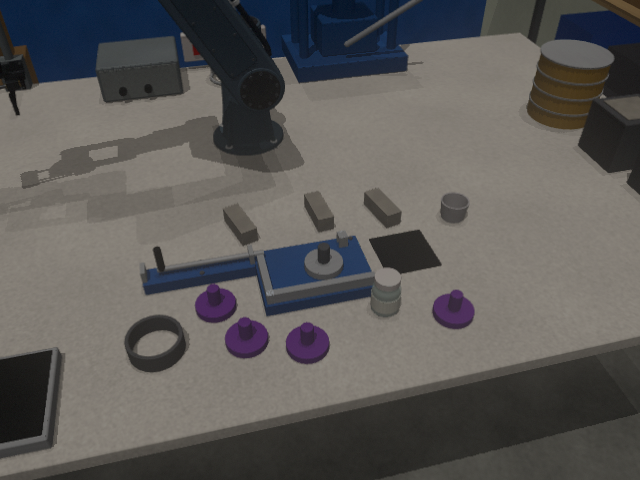

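The top view shows the grey weight with its knob on the deck at (315,225), the mat at (233,240) and prisms at (232,302), (296,313) and (378,313). The bolt handle is at (460,252), the tin at (163,278), the jar at (273,176) and the collar at (460,183). Four purple look-alikes are at (224,159), (347,156), (391,173) and (412,214). The one meant is the grey steel one on the blue deck at (315,225). Next I measure and check a crop.

```bash
cat >> h.py <<'E'
def blobs(c,lo,hi,zmin,zmax,amin=60,P=None):
    P=cloud(c) if P is None else P
    hsv=cv2.cvtColor(c['img'],cv2.COLOR_BGR2HSV)
    m=cv2.inRange(hsv,lo,hi)&((P[...,2]>zmin)&(P[...,2]<zmax)).astype(np.uint8)*255
    n,l,s,ce=cv2.connectedComponentsWithStats(m)
    return [(i,s[i],ce[i],l==i) for i in range(1,n) if s[i,4]>=amin],P
def rect(P,mask):
    q=P[mask][:,:2]*1000
    return cv2.minAreaRect(q.astype(np.float32)),np.median(P[mask][:,2])*1000
E
python3 - <<'E'
from h import *
for n in('top','scene'):
    c=cap(n);print(n)
    for i,s,ce,m in blobs(c,(100,120,30),(125,255,255),0.02,0.04)[0]:
        print(' blue',ce.round(),s[4],*rect(cloud(c),m))
    # grey objects with height 30-50 : prisms
    for i,s,ce,m in blobs(c,(0,0,20),(180,90,255),0.033,0.05)[0]:
        P=cloud(c);print(' h40',ce.round(),s[4],np.median(P[m],0)*1000,*rect(P,m))
    for i,s,ce,m in blobs(c,(0,0,0),(180,90,45),-0.01,0.012,300)[0]:
        P=cloud(c);print(' dark',ce.round(),s[4],*rect(P,m))
    for i,s,ce,m in blobs(c,(0,0,0),(180,255,255),0.075,0.12,10)[0]:
        P=cloud(c);print(' tall',ce.round(),s[4],P[m].mean(0)*1000,*rect(P,m))
c=cap('top');cv2.imwrite('pics/crop0.png',cv2.resize(c['img'][180:350,200:490],None,fx=2.7,fy=2.7,interpolation=cv2.INTER_CUBIC))
E
```

```text
top
 blue [323. 232.] 4053 ((621.6558227539062, 48.71282196044922), (146.9075927734375, 234.61727905273438), 0.10453484207391739) 30.561388850913307
 blue [400. 246.] 152 ((585.4710693359375, -136.65318298339844), (92.41100311279297, 10.397113800048828), 88.9287109375) 29.976890489999075
 blue [445. 246.] 165 ((586.0693969726562, -245.85548400878906), (10.076579093933105, 111.85570526123047), 0.30966857075691223) 30.49126246013678
 blue [425. 259.] 592 ((556.3677368164062, -188.4403076171875), (23.988325119018555, 224.894287109375), 1.6188020706176758) 30.229606873833692
 h40 [559. 152.] 1976 [ 837.56973075 -546.55690594   34.83859143] ((821.1295776367188, -577.47607421875), (208.34210205078125, 189.86837768554688), 89.22283935546875) 34.83859142846546
 h40 [462. 181.] 475 [ 747.96879142 -290.31037215   39.83049792] ((748.7391967773438, -289.9500732421875), (107.34671783447266, 109.93673706054688), 33.64305114746094) 39.83049791708937
 h40 [581. 184.] 113 [ 750.96768619 -608.37753812   34.40471679] ((751.035400390625, -604.3777465820312), (47.88188171386719, 49.888309478759766), 3.46
[... 9078 characters left out ...]
54713 948.31213403  84.05994271] ((494.4931335449219, 948.431884765625), (5.536483287811279, 14.350494384765625), 66.5169906616211) 83.83818775388663
 tall [323. 249.] 130 [638.75647769  71.86407371  86.51267971] ((635.85693359375, 72.91788482666016), (23.152008056640625, 27.849578857421875), 75.79203033447266) 88.34236337211138
 tall [157. 254.] 112 [ 575.80401903 -266.20064078   92.54765705] ((573.3402709960938, -266.53997802734375), (16.310598373413086, 15.39863395690918), 13.66439151763916) 93.87229733116371
 tall [387. 279.] 516 [759.19853692 171.03033991  88.30179362] ((755.0953979492188, 171.9604034423828), (53.80318069458008, 52.842079162597656), 24.211462020874023) 89.62072994939363
```

View pics/crop0.png

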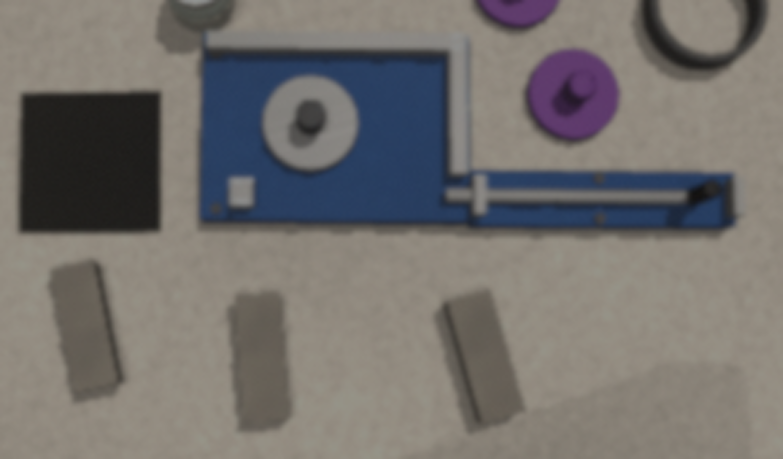

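The crop confirms it: the grey disc with the dark knob on the blue deck is the weight, and the other four are purple. Next, the deck pose.

Run:
```python
from h import *
def line(q):
    vx,vy,x,y=cv2.fitLine(q.astype(np.float32),cv2.DIST_HUBER,0,.01,.01).ravel()
    if vy<0: vx,vy=-vx,-vy
    return np.array([x,y]),np.degrees(np.arctan2(-vx,vy))
for n in('top','scene'):
    c=cap(n);P=cloud(c)*1000;X,Y,Z=P[...,0],P[...,1],P[...,2]
    print(n)
    # rail top z 55
    m=(abs(Z-55)<2.5)&(X>650)&(X<730)&(Y>-90)&(Y<180); q=P[m][:,:2]
    print(' rail top',m.sum(),line(q),cv2.minAreaRect(q.astype(np.float32)))
    m=(abs(Z-55)<2.5)&(X>530)&(X<670)&(Y>-90)&(Y<-40); q=P[m][:,:2]
    if m.sum()>10: print(' fence top',m.sum(),line(q),cv2.minAreaRect(q.astype(np.float32)))
    m=(abs(Z-58)<2.5)&(X>530)&(X<610)&(Y>90)&(Y<180); q=P[m][:,:2]
    print(' keeper top',m.sum(),q.mean(0),cv2.minAreaRect(q.astype(np.float32)))
    m=(Z>40)&(Z<54)&(X>550)&(X<590)&(Y>-250)&(Y<-105); q=P[m][:,:2]
    print(' rod',m.sum(),line(q))
    m=(abs(Z-104)<3)&(X>530)&(X<610)&(Y>-300)&(Y<-230); q=P[m][:,:2]
    print(' handle',m.sum(),q.mean(0))
    m=(abs(Z-30)<3)&(X>530)&(X<730)&(Y>-50)&(Y<190); q=P[m][:,:2]
    print(' deck', cv2.boxPoints(cv2.minAreaRect(q.astype(np.float32))).round(1).tolist())
    m=(Z>3)&(Z<33)&(X>450)&(X<730)&(Y<230)&(Y>-300)
    # front edge: min X of Z~30 per Y bin
    m=(abs(Z-30)<3)&(X>500)&(X<600)
    e=[(X[m&(abs(Y-y)<3)].min(),y) for y in range(-270,170,10) if (m&(abs(Y-y)<3)).any()]
    print(' front edge',line(np.array(e)))
```

```text
top
 rail top 522 (array([703.20544,  45.55477], dtype=float32), np.float32(-2.19869)) ((688.951904296875, 52.63426208496094), (243.05477905273438, 65.11579132080078), 85.79556274414062)
 fence top 185 (array([620.26526 , -62.341915], dtype=float32), np.float32(-79.851204)) ((611.3831787109375, -62.50626754760742), (116.82518005371094, 34.39363479614258), 13.172497749328613)
 keeper top 65 [569.62925413 130.3115132 ] ((568.2620239257812, 130.3828887939453), (23.471872329711914, 18.79218864440918), 0.8583312630653381)
 rod 295 (array([ 569.192  , -177.08391], dtype=float32), np.float32(-0.6478545))
 handle 33 [ 569.16579465 -267.20832057]
 deck [[546.7999877929688, 188.3000030517578], [546.7999877929688, -50.0], [729.0999755859375, -50.0], [729.0999755859375, 188.3000030517578]]
 front edge (array([546.8748, -48.    ], dtype=float32), np.float32(-0.56395936))
scene
 rail top 738 (array([706.11115,  43.42626], dtype=float32), np.float32(-1.6524183)) ((686.4065551757812, 50.468833923339844), (231.57244873046875, 65.38179779052734), 88.26688385009766)
 fence top 193 (array([625.6854  , -59.458828], dtype=float32), np.float32(-81.41203)) ((610.1845703125, -60.77354431152344), (116.61544036865234, 26.637348175048828), 10.501409530639648)
 keeper top 61 [571.89440396 131.36765014] ((572.5790405273438, 131.3877410888672), (19.75455665588379, 26.779621124267578), 88.41964721679688)
 rod 369 (array([ 574.7528 , -178.75514], dtype=float32), np.float32(-0.014545797))
 handle 35 [ 573.17871194 -266.53935946]
 deck [[547.5999755859375, -49.20000076293945], [721.5999755859375, -49.599998474121094], [722.0999755859375, 170.10000610351562], [548.0, 170.5]]
 front edge (array([559.0407 , -76.98607], dtype=float32), np.float32(2.622722))
```

Run:
```python
from h import *
def fit(q):
    vx,vy,x,y=cv2.fitLine(q.astype(np.float32),cv2.DIST_HUBER,0,.01,.01).ravel()
    if vy<0: vx,vy=-vx,-vy
    return x.round(1),y.round(1),np.degrees(np.arctan2(-vx,vy)).round(2)
c=cap('top');g=cv2.GaussianBlur(c['img'],(0,0),.7).astype(float); G=g[...,2]  # red: blue deck low
print(G[185:215,330].astype(int),G[235:275,330].astype(int)); print(G[225,355:390].astype(int))
# subpixel crossing at half level
def cross(v,a,b,lev):
    for i in range(a,b):
        if (v[i]-lev)*(v[i+1]-lev)<0: return i+(lev-v[i])/(v[i+1]-v[i])
r=[(u,cross(G[:,u],194,210,60)) for u in range(285,366,2)]
print('rail inner',fit(onz(c,[x for x in r if x[1]],.055)*1000))
r=[(u,cross(G[:,u],256,272,60)) for u in range(285,366,2)]
print(r[:3]);print('front',fit(onz(c,[x for x in r if x[1]],.0)*1000))
```

```text
[143 145 146 146 146 146 144 141 140 139 137 132 115  85  58  43  37  37
  39  41  42  42  41  41  41  41  41  42  46  53] [ 61  49  43  41  40  40  41  41  41  40  41  41  41  41  41  41  41  41
  41  41  41  41  41  41  41  41  44  56  74  92 107 123 135 141 143 143
 142 141 140 139]
[ 41  41  41  41  41  41  41  40  38  41  58  87 116 133 139 140 136 128
 120 123 134 141 143 145 145 145 144 143 143 143 143 145 146 147 147]Traceback (most recent call last):
  File "<stdin>", line 13, in <module>
  File "<stdin>", line 3, in fit
ValueError: too many values to unpack (expected 4)
```

Run:
```python
from h import *
def fit(q):
    vx,vy,x,y=cv2.fitLine(q[:,:2].astype(np.float32),cv2.DIST_HUBER,0,.01,.01).ravel()
    if vy<0: vx,vy=-vx,-vy
    return x.round(1),y.round(1),np.degrees(np.arctan2(-vx,vy)).round(2)
c=cap('top');g=cv2.GaussianBlur(c['img'],(0,0),.7).astype(float); G=g[...,2]
def cross(v,a,b,lev):
    for i in range(a,b):
        if (v[i]-lev)*(v[i+1]-lev)<0: return i+(lev-v[i])/(v[i+1]-v[i])
def go(f,rng,z):
    r=[(u,f(u)) for u in rng]; r=[x for x in r if x[1]]
    return r,fit(onz(c,r,z)*1000)
print('rail inner',go(lambda u:cross(G[:,u],194,210,85),range(285,366,2),.055)[1])
print('front bottom',go(lambda u:cross(G[:,u],256,272,92),range(285,366,2),.0)[1])
print('front bottom track',go(lambda u:cross(G[:,u],256,272,92),range(376,465,2),.0)[1])
r=[(cross(G[v,:],360,375,87),v) for v in range(205,238)]; q=onz(c,[x for x in r if x[0]],.055)*1000
print('fence face (want ~-90)',fit(q))
r=[(cross(G[v,:],265,285,92),v) for v in range(205,260)]; q=onz(c,[x for x in r if x[0]],.03)*1000
print('left end',fit(q))
s=(onz(c,[[315,222]],.09)*1000);print(s)
```

```text
rail inner (np.float32(696.5), np.float32(65.1), np.float32(0.1))
front bottom (np.float32(544.8), np.float32(44.8), np.float32(0.09))
front bottom track (np.float32(543.0), np.float32(-189.2), np.float32(-0.14))
fence face (want ~-90) (np.float32(651.2), np.float32(-49.9), np.float32(-89.64))
left end (np.float32(613.7), np.float32(169.6), np.float32(89.95))
[[631.65808134  70.74532166  90.        ]]
```

{"api": "send_rows", "payload": {"fingers": [1, 1, 1, 1, 1, 1, 1, 1, 1, 1], "dp": [[24, 33, 0], [48, 66, 0], [72, 99, 0], [96, 132, 0], [120, 165, 0], [144, 198, 0], [168, 231, 0], [192, 264, 0], [216, 297, 0], [240, 330, 0]], "turn": [[0, 0, -0.02], [0, 0, -0.04], [0, 0, -0.06], [0, 0, -0.09], [0, 0, -0.12], [0, 0, -0.15], [0, 0, -0.18], [0, 0, -0.2], [0, 0, -0.22], [0, 0, -0.22]]}}

```text
time_s: 1.28
position: [0.379, -0.2779, 0.2228]
tcp_rot: [[0.001, 1.0, 0.002], [-0.0, 0.002, -1.0], [-1.0, 0.001, 0.0]]
force: [-0.4, -0.9, 1.2]
opening: 0.999
```

{"api": "send_rows", "payload": {"fingers": [1, 1, 1, 1, 1, 1, 1, 1, 1, 1], "dp": [[24, 33, 0], [48, 66, 0], [72, 99, -10], [96, 132, -20], [120, 165, -30], [144, 198, -40], [168, 231, -50], [192, 264, -60], [216, 297, -70], [235, 325, -80]], "turn": [[0, 0, 0], [0, 0, 0], [0, 0, 0], [0, 0, 0], [0, 0, 0], [0, 0, 0], [0, 0, 0], [0, 0, 0], [0, 0, 0], [0, 0, 0]]}}

```text
time_s: 2.12
position: [0.6157, 0.0494, 0.1426]
tcp_rot: [[0.002, 1.0, 0.002], [-0.0, 0.002, -1.0], [-1.0, 0.002, 0.0]]
force: [0.9, -0.1, -0.6]
opening: 0.998
```

```bash
cat >> h.py <<'E'
def prisms():
    out=[]
    c=cap('top');P=cloud(c)
    for i,s,ce,m in blobs(c,(0,0,20),(180,90,255),0.036,0.046,300,P)[0]:
        r,z=rect(P,m)
        (w,h)=r[1]; 
        if not(90<max(w,h)<125 and 30<min(w,h)<50): continue
        a=r[2] if w>h else r[2]-90
        out.append((r[0][0],r[0][1],(a+90)%180-90,w,h,z))
        print('prism px',ce.round(),'xy',np.round(r[0],1),'yaw',round((a+90)%180-90,1),'size',round(w),round(h),'n',s[4])
    return c,out
def st():
    s=bot.read_state();R=s['tcp_rot'];print('t',round(s['time_s'],2),'pos',(s['position']*1000).round(1),'jawang',np.degrees(np.arctan2(R[1,2],R[0,2])).round(2),'tilt',np.round(R[:2,0],4),'F',s['force'].round(1),'open',round(s['opening'],3),'j',s['joint_positions'].round(0))
    return s
E
python3 - <<'E'
from h import *
st();prisms()
c=cap('scene','s1.png')
E
```

```text
t 2.12 pos [615.7  49.4 142.6] jawang -89.86 tilt [ 0.0022 -0.0004] F [ 0.9 -0.1 -0.6] open 0.998 j [-6. 35. 87. -0. 57. 84.]
prism px [230. 300.] xy [452.3 266.8] yaw 13.7 size 109 41 n 760
prism px [379. 312.] xy [430.1 -82. ] yaw 16.9 size 108 41 n 754
```

View pics/s1.png

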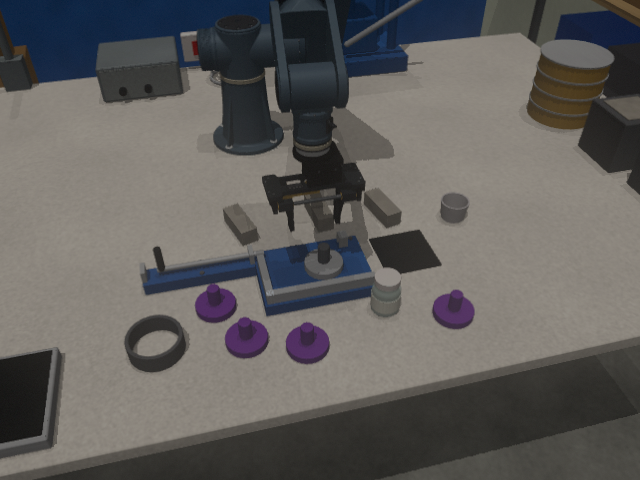

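The scene view shows the gripper above the deck with the weight at (324,262). There are only three prisms: nothing more shows where the arm stood before. Descending on the knob.

{"api": "send_rows", "payload": {"fingers": [1, 1, 1, 1, 1, 1, 0.2, 0.2, 0.2, 0.2], "dp": [[16, 22, -10], [16, 22, -30], [16, 22, -55], [16, 22, -75], [16, 22, -86], [16, 22, -86], [16, 22, -86], [16, 22, -86], [16, 22, -86], [16, 22, -86]], "turn": [[0, 0, 0], [0, 0, 0], [0, 0, 0], [0, 0, 0], [0, 0, 0], [0, 0, 0], [0, 0, 0], [0, 0, 0], [0, 0, 0], [0, 0, 0]]}}

```text
time_s: 3.05
position: [0.633, 0.0736, 0.0566]
tcp_rot: [[0.004, 1.0, 0.007], [0.001, 0.007, -1.0], [-1.0, 0.004, -0.001]]
force: [-0.1, 1.0, -0.2]
opening: 0.779
```

{"api": "send_rows", "payload": {"fingers": [0.1, 0.1, 0.1, 0.1], "dp": [[0, 0, 0], [0, 0, 0], [0, 0, 0], [0, 0, 0]], "turn": [[0, 0, 0], [0, 0, 0], [0, 0, 0], [0, 0, 0]]}}

```text
time_s: 3.38
position: [0.6331, 0.0736, 0.0569]
tcp_rot: [[0.004, 1.0, 0.007], [0.001, 0.007, -1.0], [-1.0, 0.004, -0.001]]
force: [-0.6, 0.1, 0.4]
opening: 0.48
```

{"api": "send_rows", "payload": {"fingers": [0, 0, 0, 0, 0, 0, 0, 0], "dp": [[0, 0, 0], [0, 0, 0], [0, 0, 0], [0, 0, 0], [0, 0, 0], [0, 0, 0], [0, 0, 0], [0, 0, 0]], "turn": [[0, 0, 0], [0, 0, 0], [0, 0, 0], [0, 0, 0], [0, 0, 0], [0, 0, 0], [0, 0, 0], [0, 0, 0]]}}

```text
time_s: 4.05
position: [0.6331, 0.0731, 0.0569]
tcp_rot: [[0.004, 1.0, 0.007], [0.0, 0.007, -1.0], [-1.0, 0.004, -0.0]]
force: [-0.1, -4.6, 0.1]
opening: 0.286
```

{"api": "send_rows", "payload": {"fingers": [0, 0, 0, 0, 0, 0], "dp": [[0, 0, 8], [0, 0, 16], [0, 0, 24], [0, 0, 32], [0, 0, 40], [0, 0, 40]], "turn": [[0, 0, 0], [0, 0, 0], [0, 0, 0], [0, 0, 0], [0, 0, 0], [0, 0, 0]]}}

```text
time_s: 4.55
position: [0.6345, 0.0735, 0.0991]
tcp_rot: [[0.008, 1.0, 0.007], [0.0, 0.007, -1.0], [-1.0, 0.008, -0.0]]
force: [1.2, -0.2, -9.1]
opening: 0.293
```

{"api": "send_rows", "payload": {"fingers": [0, 0, 0, 0, 0, 0, 0, 0, 0, 0], "dp": [[-3, 20, 2], [-8, 50, 2], [-13, 80, 2], [-18, 110, 2], [-23, 140, 2], [-28, 170, 2], [-31, 190, 2], [-32, 198, 0], [-32, 198, 0], [-32, 198, 0]], "turn": [[0, 0, 0], [0, 0, 0], [0, 0, 0], [0, 0, 0], [0, 0, 0], [0, 0, 0], [0, 0, 0], [0, 0, 0], [0, 0, 0], [0, 0, 0]]}}

```text
time_s: 5.38
position: [0.6019, 0.2713, 0.0986]
tcp_rot: [[0.007, 1.0, 0.009], [-0.001, 0.009, -1.0], [-1.0, 0.007, 0.001]]
force: [-0.1, 0.1, -8.4]
opening: 0.292
```

Run:
```python
from h import *
st();prisms()
c=cap('scene','s2.png')
```

```text
t 5.38 pos [601.9 271.3  98.6] jawang -89.51 tilt [ 0.0073 -0.0007] F [-0.1  0.1 -8.4] open 0.292 j [ 15.  41.  83.  -0.  56. 104.]
prism px [297. 312.] xy [427.9 110.7] yaw 5.5 size 109 40 n 767
prism px [379. 312.] xy [430.  -81.7] yaw 17.2 size 109 41 n 745
```

View pics/s2.png

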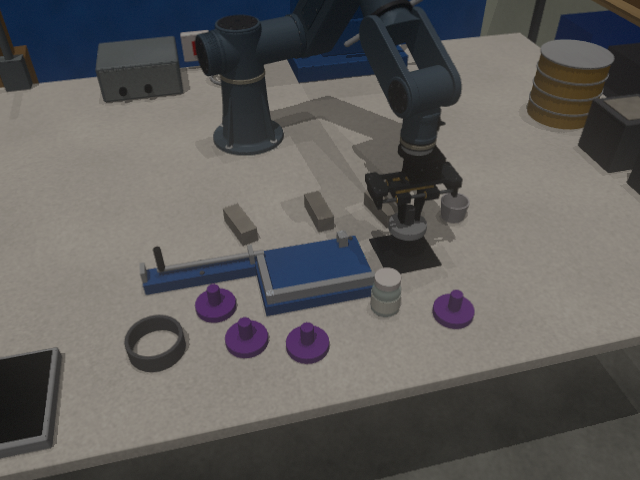

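The weight hangs upright over the mat at (407,230). Lowering it.

{"api": "send_rows", "payload": {"fingers": [0, 0, 0, 0, 0, 0, 0, 0], "dp": [[0, 0, -20], [0, 0, -40], [0, 0, -52], [0, 0, -60], [0, 0, -64], [0, 0, -67], [0, 0, -67], [0, 0, -67]], "turn": [[0, 0, 0], [0, 0, 0], [0, 0, 0], [0, 0, 0], [0, 0, 0], [0, 0, 0], [0, 0, 0], [0, 0, 0]]}}

```text
time_s: 6.15
position: [0.6033, 0.2702, 0.0326]
tcp_rot: [[0.009, 1.0, 0.006], [-0.0, 0.006, -1.0], [-1.0, 0.009, 0.0]]
force: [0.6, -0.1, -9.1]
opening: 0.291
```

{"api": "send_rows", "payload": {"fingers": [0, 0, 0, 0], "dp": [[0, 0, -1], [0, 0, -2], [0, 0, -2], [0, 0, -2]], "turn": [[0, 0, 0], [0, 0, 0], [0, 0, 0], [0, 0, 0]]}}

```text
time_s: 6.48
position: [0.6037, 0.2704, 0.0311]
tcp_rot: [[0.01, 1.0, 0.006], [0.0, 0.006, -1.0], [-1.0, 0.01, -0.0]]
force: [0.4, 0.3, -7.3]
opening: 0.291
```

{"api": "send_rows", "payload": {"fingers": [0.6, 0.9, 0.9, 0.9, 0.9, 0.9, 0.9, 0.9, 0.9, 0.9], "dp": [[0, 0, 0], [0, 0, 0], [0, 0, 0], [0, 0, 0], [0, 0, 0], [0, 0, 15], [0, 0, 40], [0, 0, 70], [0, 0, 100], [0, 0, 100]], "turn": [[0, 0, 0], [0, 0, 0], [0, 0, 0], [0, 0, 0], [0, 0, 0], [0, 0, 0], [0, 0, 0], [0, 0, 0], [0, 0, 0], [0, 0, 0]]}}

```text
time_s: 7.32
position: [0.6083, 0.2718, 0.1382]
tcp_rot: [[0.023, 1.0, 0.007], [0.004, 0.006, -1.0], [-1.0, 0.023, -0.003]]
force: [1.6, -0.1, 0.9]
opening: 0.88
```

Run:
```python
from h import *
st();prisms()
c=cap('scene','s3.png')
```

```text
t 7.32 pos [608.3 271.8 138.2] jawang -89.63 tilt [0.0234 0.0036] F [ 1.6 -0.1  0.9] open 0.88 j [ 15.  38.  81.  -0.  59. 104.]
prism px [297. 312.] xy [428.1 110.9] yaw 5.5 size 109 40 n 782
prism px [379. 312.] xy [430.2 -82.3] yaw 16.2 size 108 41 n 752
```

View pics/s3.png

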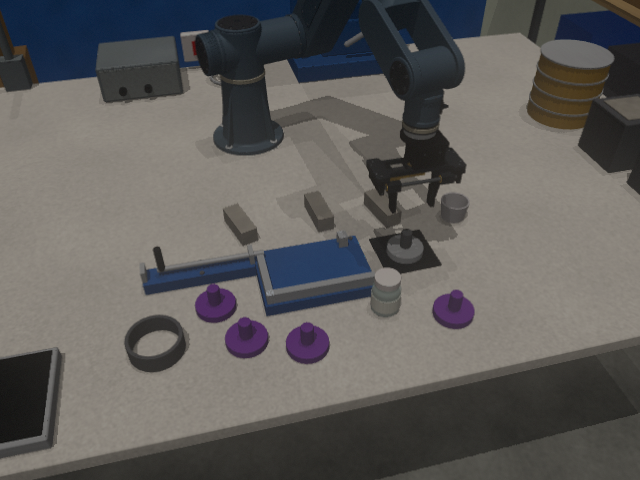

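The weight stands in the middle of the mat, at (405,250), and has been released. Next: the prism at (430,-82).

{"api": "send_rows", "payload": {"fingers": [1, 1, 1, 1, 1, 1, 1, 1, 1, 1], "dp": [[-17, -35, 0], [-34, -70, 0], [-52, -105, 0], [-70, -140, 0], [-88, -175, 0], [-106, -210, 0], [-124, -245, 0], [-142, -282, 0], [-160, -320, -10], [-178, -354, -20]], "turn": [[0, 0.01, 0.03], [0, 0.02, 0.06], [0, 0.02, 0.1], [0, 0.02, 0.14], [0, 0.02, 0.18], [0, 0.02, 0.22], [0, 0.02, 0.26], [0, 0.02, 0.28], [0, 0.02, 0.28], [0, 0.02, 0.28]]}}

```text
time_s: 8.25
position: [0.4259, -0.0846, 0.1128]
tcp_rot: [[-0.006, 0.959, 0.283], [0.002, 0.283, -0.959], [-1.0, -0.005, -0.004]]
force: [0.8, -0.0, -1.1]
opening: 1.002
```

```bash
cat >> h.py <<'E'
def sgo(x,y,z,ang=None,pr=True):
    s=st();p=s['position']*1000;R=s['tcp_rot'];a=np.degrees(np.arctan2(R[1,2],R[0,2]))
    t=R[:2,0]
    print('need dp',np.round(np.array([x,y,z])-p,1),'turn',np.round([-t[1],t[0],0 if ang is None else np.radians((ang-a+180)%360-180)],3))
E
python3 - <<'E'
from h import *
sgo(430,-82,6,-73.5)
c=cap('scene');P=cloud(c)
for i,s,ce,m in blobs(c,(0,0,20),(180,90,255),0.034,0.044,200,P)[0]:
    if ce[1]<235: print(ce.round(),rect(P,m))
E
```

```text
t 8.25 pos [425.9 -84.6 112.8] jawang -73.56 tilt [-0.0058  0.0023] F [ 0.8 -0.  -1.1] open 1.002 j [-26.  27. 115.  -0.  38.  48.]
need dp [   4.1    2.6 -106.8] turn [-0.002 -0.006  0.001]
[142.  89.] (((-316.8839416503906, -297.9821472167969), (259.0597229003906, 47.57432174682617), 89.02413940429688), np.float64(38.738997340926616))
[608. 153.] (((378.75628662109375, 936.6533813476562), (169.0901336669922, 71.96102142333984), 26.444169998168945), np.float64(39.101527664999416))
[382. 203.] (((455.50970458984375, 267.4766845703125), (115.9684066772461, 44.30109405517578), 14.29366397857666), np.float64(39.59374600638898))
[318. 206.] (((430.278076171875, 112.40541076660156), (115.23667907714844, 41.429283142089844), 5.1595025062561035), np.float64(39.91421705075532))
[239. 219.] (((432.5016784667969, -81.52415466308594), (113.83351135253906, 42.794986724853516), 15.663140296936035), np.float64(39.83303834368801))
```

Still in place. Descend and grip.

{"api": "send_rows", "payload": {"fingers": [1, 1, 1, 1, 1, 1, 0.2, 0, 0, 0], "dp": [[4, 2, -20], [4, 2, -50], [4, 2, -75], [4, 2, -95], [4, 2, -105], [4, 2, -106], [4, 2, -106], [4, 2, -106], [4, 2, -106], [4, 2, -106]], "turn": [[0, -0.006, 0], [0, -0.006, 0], [0, -0.006, 0], [0, -0.006, 0], [0, -0.006, 0], [0, -0.006, 0], [0, -0.006, 0], [0, -0.006, 0], [0, -0.006, 0], [0, -0.006, 0]]}}

```text
time_s: 9.13
position: [0.4263, -0.0875, 0.0057]
tcp_rot: [[-0.005, 0.961, 0.278], [0.002, 0.278, -0.961], [-1.0, -0.004, -0.003]]
force: [0.5, -0.7, -0.6]
opening: 0.779
```

{"api": "send_rows", "payload": {"fingers": [0, 0, 0, 0, 0, 0, 0, 0], "dp": [[0, 0, 0], [0, 0, 0], [0, 0, 0], [0, 0, 0], [0, 0, 0], [0, 0, 0], [0, 0, 0], [0, 0, 0]], "turn": [[0, 0, 0], [0, 0, 0], [0, 0, 0], [0, 0, 0], [0, 0, 0], [0, 0, 0], [0, 0, 0], [0, 0, 0]]}}

```text
time_s: 9.8
position: [0.4258, -0.0871, 0.0059]
tcp_rot: [[-0.006, 0.961, 0.278], [0.002, 0.278, -0.961], [-1.0, -0.005, -0.004]]
force: [-0.9, 2.2, 5.1]
opening: 0.457
```

{"api": "send_rows", "payload": {"fingers": [0, 0, 0, 0, 0, 0, 0, 0, 0, 0], "dp": [[0, 0, 0], [0, 0, 0], [0, 0, 15], [0, 0, 35], [0, 0, 60], [0, 0, 85], [0, 0, 90], [0, 0, 90], [0, 0, 90], [0, 0, 90]], "turn": [[0, 0, 0], [0, 0, 0], [0, 0, 0], [0, 0, 0], [0, 0, 0], [0, 0, 0], [0, 0, 0], [0, 0, 0], [0, 0, 0], [0, 0, 0]]}}

```text
time_s: 10.63
position: [0.4248, -0.0867, 0.0946]
tcp_rot: [[-0.008, 0.961, 0.278], [0.003, 0.278, -0.961], [-1.0, -0.007, -0.006]]
force: [0.2, 1.0, -4.5]
opening: 0.455
```

Run:
```python
from h import *
sgo(632,0,95,-90)
c=cap('scene','s4.png')
```

```text
t 10.63 pos [424.8 -86.7  94.6] jawang -73.88 tilt [-0.0084  0.0035] F [ 0.2  1.  -4.5] open 0.455 j [-26.  29. 115.  -0.  36.  48.]
need dp [207.2  86.7   0.4] turn [-0.003 -0.008 -0.281]
```

View pics/s4.png

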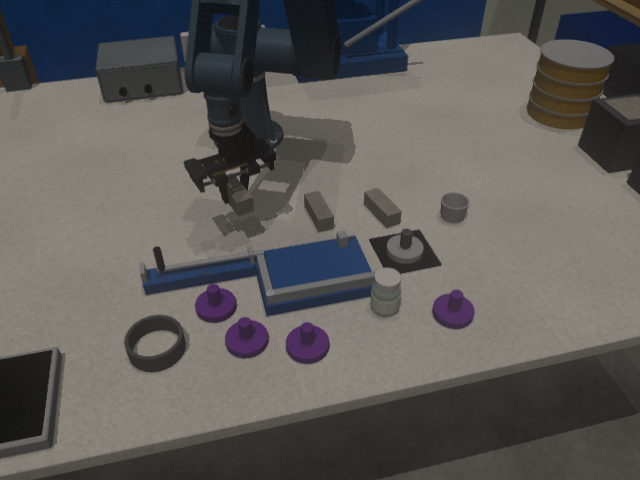

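The prism hangs in the gripper at (238,195). Moving over the deck.

{"api": "send_rows", "payload": {"fingers": [0, 0, 0, 0, 0, 0, 0, 0, 0, 0], "dp": [[15, 6, 0], [40, 16, 0], [70, 28, 0], [100, 40, 0], [130, 52, 0], [160, 64, 0], [185, 75, 0], [200, 81, 0], [204, 82, 0], [204, 82, 0]], "turn": [[0, 0, -0.03], [0, 0, -0.07], [0, -0.008, -0.11], [0, -0.008, -0.15], [0, -0.008, -0.19], [0, -0.008, -0.23], [0, -0.008, -0.27], [0, -0.008, -0.28], [0, -0.008, -0.28], [0, -0.008, -0.28]]}}

```text
time_s: 11.52
position: [0.6285, -0.0041, 0.0923]
tcp_rot: [[-0.002, 1.0, 0.003], [0.005, 0.003, -1.0], [-1.0, -0.002, -0.005]]
force: [0.0, 0.3, -3.8]
opening: 0.457
```

{"api": "send_rows", "payload": {"fingers": [0, 0, 0, 0, 0, 0, 0, 0], "dp": [[0, 0, -8], [0, 0, -20], [0, 0, -32], [0, 0, -44], [0, 0, -50], [0, 0, -54], [0, 0, -54], [0, 0, -54]], "turn": [[0, 0, 0], [0, 0, 0], [0, 0, 0], [0, 0, 0], [0, 0, 0], [0, 0, 0], [0, 0, 0], [0, 0, 0]]}}

```text
time_s: 12.18
position: [0.6287, -0.0042, 0.0382]
tcp_rot: [[-0.002, 1.0, 0.003], [0.005, 0.003, -1.0], [-1.0, -0.002, -0.005]]
force: [-0.0, -0.2, -2.9]
opening: 0.46
```

Run:
```python
from h import *
sgo(637,-5,36,-90)
c=cap('scene','s5.png')
```

```text
t 12.18 pos [628.7  -4.2  38.2] jawang -89.84 tilt [-0.0022  0.0052] F [-0.  -0.2 -2.9] open 0.46 j [-11.  44.  89.   0.  47.  79.]
need dp [ 8.3 -0.8 -2.2] turn [-0.005 -0.002 -0.003]
```

View pics/s5.png

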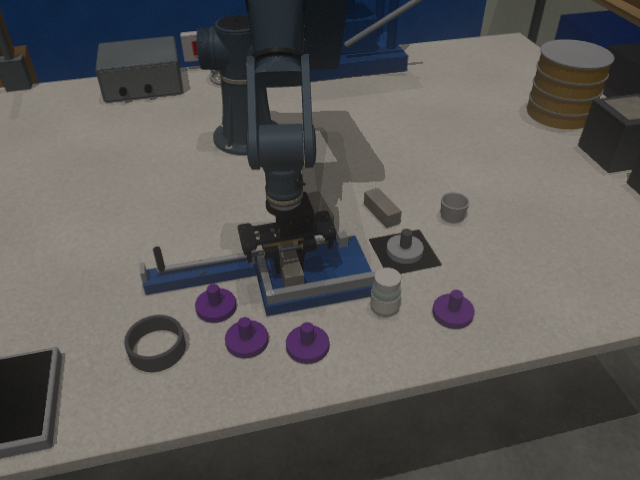

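The prism is low over the deck at (291,265) and square. Feeling for the rail in +x.

{"api": "send_rows", "payload": {"fingers": [0, 0, 0, 0, 0], "dp": [[2, 0, 0], [4, 0, -1], [6, 0, -1], [8, 0, -1], [8, 0, -1]], "turn": [[0, 0, 0], [0, 0, 0], [0, 0, 0], [0, 0, 0], [0, 0, 0]]}}

```text
time_s: 12.65
position: [0.6373, -0.0042, 0.0378]
tcp_rot: [[-0.001, 1.0, 0.003], [0.005, 0.003, -1.0], [-1.0, -0.001, -0.005]]
force: [0.6, -0.3, -4.6]
opening: 0.457
```

{"api": "send_rows", "payload": {"fingers": [0, 0, 0, 0], "dp": [[1.5, 0, 0], [3, 0, 0], [4, 0, 0], [4, 0, 0]], "turn": [[0, 0, 0], [0, 0, 0], [0, 0, 0], [0, 0, 0]]}}

```text
time_s: 12.98
position: [0.6374, -0.0038, 0.0371]
tcp_rot: [[-0.01, 1.0, 0.003], [0.006, 0.003, -1.0], [-1.0, -0.01, -0.006]]
force: [-5.9, -0.6, -1.7]
opening: 0.459
```

{"api": "send_rows", "payload": {"fingers": [0, 0, 0, 0.55, 0.55, 0.55, 0.55, 0.55], "dp": [[1, 0, -1], [1, 0, -2], [1, 0, -2], [0, 0, -2], [0, 0, -2], [0, 0, -2], [0, 0, -2], [0, 0, -2]], "turn": [[0, -0.005, 0], [0, -0.01, 0], [0, -0.01, 0], [0, -0.01, 0], [0, -0.01, 0], [0, -0.01, 0], [0, -0.01, 0], [0, -0.01, 0]]}}

```text
time_s: 13.65
position: [0.6383, -0.004, 0.0353]
tcp_rot: [[0.002, 1.0, 0.003], [0.006, 0.003, -1.0], [-1.0, 0.002, -0.006]]
force: [0.0, 0.8, -0.2]
opening: 0.548
```

{"api": "send_rows", "payload": {"fingers": [0.6, 0.6, 0.6, 0.6, 0.6, 0.6], "dp": [[0, 0, 10], [0, 0, 30], [0, 0, 60], [0, 20, 80], [0, 40, 80], [0, 55, 80]], "turn": [[0, 0, 0], [0, 0, 0], [0, 0, 0], [0, 0, 0], [0, 0, 0.1], [0, 0, 0.2]]}}

```text
time_s: 14.15
position: [0.6401, 0.0519, 0.1183]
tcp_rot: [[0.006, 0.979, 0.206], [0.006, 0.206, -0.979], [-1.0, 0.007, -0.005]]
force: [-0.9, -1.1, -0.3]
opening: 0.598
```

Run:
```python
from h import *
sgo(630,45,95,0)
c=cap('scene','s6.png')
c=cap('top','t6.png')
```

```text
t 14.15 pos [640.1  51.9 118.3] jawang -78.12 tilt [0.0061 0.0059] F [-0.9 -1.1 -0.3] open 0.598 j [-5. 38. 85.  0. 56. 72.]
need dp [-10.1  -6.9 -23.3] turn [-0.006  0.006  1.363]
```

View pics/s6.png

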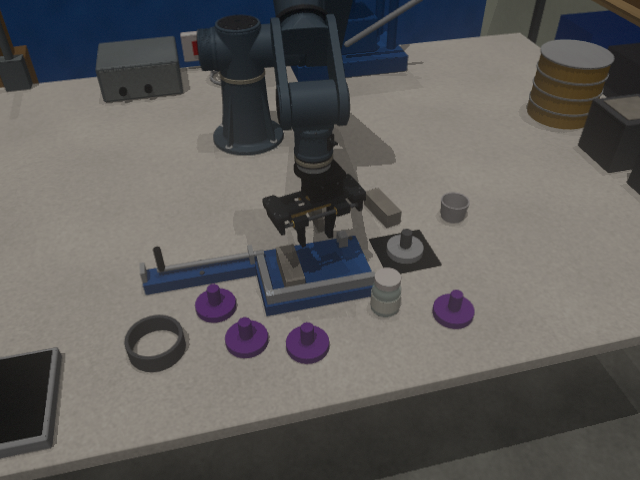

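{"api": "send_rows", "payload": {"fingers": [0.6, 0.6, 0.6, 0.6, 0.6, 0.6, 0.6, 0.6, 0.6, 0.6], "dp": [[-1, 0, 0], [-2, 0, 0], [-3, 0, 0], [-3, 0, 0], [-3, 0, -10], [-3, 0, -20], [-3, 0, -20], [-3, 0, -20], [-3, 0, -20], [-3, 0, -20]], "turn": [[0, 0, 0.12], [0, 0, 0.24], [0, 0, 0.36], [0, 0, 0.48], [0, 0, 0.6], [0, 0, 0.72], [0, 0, 0.84], [0, 0, 0.96], [0, 0, 1.08], [0, 0, 1.2]]}}

```text
time_s: 15.08
position: [0.6356, 0.0521, 0.0964]
tcp_rot: [[-0.005, 0.161, 0.987], [0.004, 0.987, -0.161], [-1.0, 0.003, -0.006]]
force: [0.5, 1.0, -0.0]
opening: 0.601
```

Run:
```python
from h import *
sgo(636,48,42,0)
```

```text
t 15.08 pos [635.6  52.1  96.4] jawang -9.28 tilt [-0.0053  0.004 ] F [ 0.5  1.  -0. ] open 0.601 j [-5. 40. 86.  0. 54.  4.]
need dp [  0.4  -4.1 -54.4] turn [-0.004 -0.005  0.162]
```

{"api": "send_rows", "payload": {"fingers": [0.6, 0.6, 0.6, 0.6, 0.6, 0.6, 0.6, 0.6, 0.6, 0.6], "dp": [[0, -2, -10], [0, -3, -25], [0, -3, -45], [0, -3, -54], [0, -3, -54], [0, -8, -54], [0, -13, -54], [0, -18, -54], [0, -23, -54], [0, -28, -54]], "turn": [[0, 0, 0.1], [0, 0, 0.16], [0, 0, 0.16], [0, 0, 0.16], [0, 0, 0.16], [0, 0, 0.16], [0, 0, 0.16], [0, 0, 0.16], [0, 0, 0.16], [0, 0, 0.16]]}}

```text
time_s: 15.92
position: [0.6363, 0.0239, 0.0435]
tcp_rot: [[-0.004, 0.003, 1.0], [0.004, 1.0, -0.003], [-1.0, 0.004, -0.004]]
force: [-0.5, 3.3, 2.0]
opening: 0.601
```

{"api": "send_rows", "payload": {"fingers": [0.6, 0.6, 0.6, 0.6, 0.6, 0.6, 0.6], "dp": [[0, -4, 0], [0, -8, 0], [0, -12, 0], [0, -16, 0], [0, -20, 0], [0, -21, 0], [0, -21, 0]], "turn": [[0, 0, 0], [0, 0, 0], [0, 0, 0], [0, 0, 0], [0, 0, 0], [0, 0, 0], [0, 0, 0]]}}

```text
time_s: 16.5
position: [0.6365, 0.0023, 0.0435]
tcp_rot: [[-0.004, 0.003, 1.0], [0.003, 1.0, -0.003], [-1.0, 0.003, -0.004]]
force: [-0.8, 1.6, 0.6]
opening: 0.601
```

Run:
```python
from h import *
sgo(636,0,42,0)
```

```text
t 16.5 pos [636.5   2.3  43.5] jawang -0.18 tilt [-0.0037  0.0032] F [-0.8  1.6  0.6] open 0.601 j [-10.  44.  87.   0.  49. -10.]
need dp [-0.5 -2.3 -1.5] turn [-0.003 -0.004  0.003]
```

Only about 2–3 N so far, which is sliding friction. Pushing on until firm contact.

{"api": "send_rows", "payload": {"fingers": [0.6, 0.6, 0.6, 0.6], "dp": [[0, -1.5, 0], [0, -3, 0], [0, -4, 0], [0, -4, 0]], "turn": [[0, 0, 0], [0, 0, 0], [0, 0, 0], [0, 0, 0]]}}

```text
time_s: 16.83
position: [0.6361, -0.0001, 0.0435]
tcp_rot: [[-0.004, 0.003, 1.0], [0.006, 1.0, -0.003], [-1.0, 0.006, -0.004]]
force: [-0.3, 6.0, 3.2]
opening: 0.602
```

{"api": "send_rows", "payload": {"fingers": [0.6, 0.6, 0.6, 0.6], "dp": [[0, -2, 0], [0, -4, 0], [0, -5, 0], [0, -5, 0]], "turn": [[0, 0, 0], [0, 0, 0], [0, 0, 0], [0, 0, 0]]}}

```text
time_s: 17.17
position: [0.6361, -0.0002, 0.0436]
tcp_rot: [[-0.004, 0.002, 1.0], [0.012, 1.0, -0.002], [-1.0, 0.012, -0.004]]
force: [1.4, 15.3, 2.9]
opening: 0.601
```

{"api": "send_rows", "payload": {"fingers": [0.6, 0.6, 0.6, 0.6, 1, 1, 1, 1, 1, 1], "dp": [[0, 8, 0], [0, 16, 0], [0, 20, 15], [-10, 20, 50], [-35, 20, 80], [-65, 20, 90], [-95, 40, 90], [-125, 60, 90], [-155, 80, 90], [-185, 95, 90]], "turn": [[-0.006, 0, 0], [-0.012, 0, 0], [-0.012, 0, 0], [-0.012, 0, -0.1], [-0.012, 0, -0.2], [-0.012, 0, -0.3], [-0.012, 0, -0.42], [-0.012, 0, -0.54], [-0.012, 0, -0.66], [-0.012, 0, -0.78]]}}

```text
time_s: 18.0
position: [0.4495, 0.0952, 0.1338]
tcp_rot: [[0.002, 0.709, 0.705], [-0.0, 0.705, -0.709], [-1.0, 0.001, 0.002]]
force: [-0.4, 0.3, -0.1]
opening: 0.951
```

```bash
cat >> h.py <<'E'
def onrow(c,n):
    P=cloud(c)
    for i,s,ce,m in blobs(c,(0,0,20),(180,110,255),0.064,0.076,150,P)[0]:
        if 0.5<np.nanmedian(P[m][:,0])<0.75 and -.1<np.nanmedian(P[m][:,1])<.2:
            print(n,'row px',ce.round(),s[4],rect(P,m))
E
python3 - <<'E'
from h import *
sgo(428,110.8,6,-84.5)
prisms()
for n in('top','scene'): onrow(cap(n,n+'7.png'),n)
E
```

```text
t 18.0 pos [449.5  95.2 133.8] jawang -45.14 tilt [ 0.0017 -0.0005] F [-0.4  0.3 -0.1] open 0.951 j [ -2.  26. 110.  -0.  43.  43.]
need dp [ -21.5   15.6 -127.8] turn [ 0.     0.002 -0.687]
prism px [230. 300.] xy [452.3 266.5] yaw 13.7 size 109 41 n 751
top row px [359. 220.] 791 (((641.953125, -31.19542694091797), (110.71285247802734, 40.085350036621094), 0.054082240909338), np.float64(70.28807337035458))
scene row px [277. 266.] 744 (((644.2003784179688, -30.018301010131836), (115.40803527832031, 40.1536979675293), 0.12374969571828842), np.float64(70.05322067573272))
```

View pics/scene7.png

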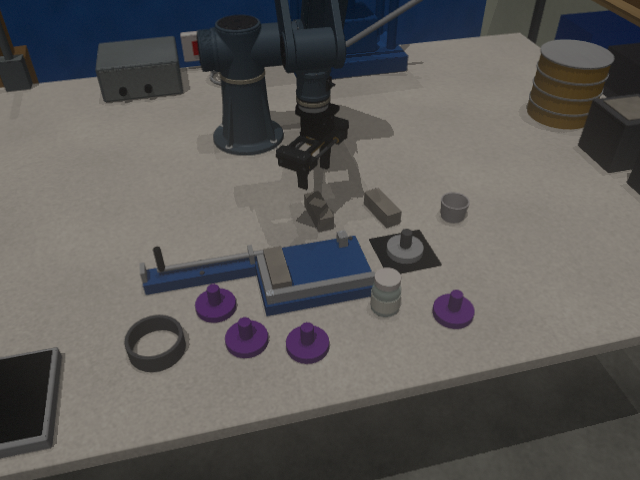

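The first prism lies flush at the fence, measured at (642,-30.6) with yaw 0°. The second is still at (319,210) in the scene view.

{"api": "send_rows", "payload": {"fingers": [1, 1, 1, 1, 1, 1, 1, 1, 1], "dp": [[-5, 4, 0], [-10, 8, -10], [-15, 12, -20], [-20, 15, -30], [-21, 16, -40], [-21, 16, -50], [-21, 16, -60], [-21, 16, -65], [-21, 16, -65]], "turn": [[0, 0, -0.12], [0, 0, -0.24], [0, 0, -0.36], [0, 0, -0.48], [0, 0, -0.6], [0, 0, -0.687], [0, 0, -0.687], [0, 0, -0.687], [0, 0, -0.687]]}}

```text
time_s: 18.9
position: [0.4276, 0.111, 0.0675]
tcp_rot: [[-0.003, 0.994, 0.105], [0.001, 0.105, -0.994], [-1.0, -0.002, -0.001]]
force: [0.5, 0.5, 0.8]
opening: 0.999
```

Run:
```python
from h import *
sgo(428,110.8,6,-84.5)
c=cap('scene');P=cloud(c)
for i,s,ce,m in blobs(c,(0,0,20),(180,90,255),0.034,0.044,200,P)[0]:
    if 170<ce[1]<235: print(ce.round(),rect(P,m))
```

```text
t 18.9 pos [427.6 111.   67.5] jawang -83.96 tilt [-0.0025  0.0005] F [0.5 0.5 0.8] open 0.999 j [ -0.  33. 115.   0.  32.  84.]
need dp [  0.4  -0.2 -61.5] turn [-0.001 -0.003 -0.009]
[383. 203.] (((456.0452880859375, 268.131103515625), (116.50526428222656, 43.53744125366211), 13.341071128845215), np.float64(39.658908180532634))
[319. 206.] (((429.7780456542969, 111.90658569335938), (116.32110595703125, 41.823787689208984), 4.747215747833252), np.float64(39.83911937400186))
```

{"api": "send_rows", "payload": {"fingers": [1, 1, 1, 1, 1, 0, 0, 0, 0, 0], "dp": [[1, 0, -20], [1, 0, -40], [1, 0, -55], [1, 0, -61], [1, 0, -61], [1, 0, -61], [1, 0, -61], [1, 0, -61], [1, 0, -61], [1, 0, -61]], "turn": [[0, 0, -0.01], [0, 0, -0.01], [0, 0, -0.01], [0, 0, -0.01], [0, 0, -0.01], [0, 0, -0.01], [0, 0, -0.01], [0, 0, -0.01], [0, 0, -0.01], [0, 0, -0.01]]}}

```text
time_s: 19.78
position: [0.429, 0.1111, 0.0077]
tcp_rot: [[-0.001, 0.995, 0.095], [0.001, 0.095, -0.995], [-1.0, -0.0, -0.001]]
force: [0.5, -0.1, 0.7]
opening: 0.703
```

{"api": "send_rows", "payload": {"fingers": [0, 0, 0, 0, 0, 0, 0, 0], "dp": [[0, 0, 0], [0, 0, 0], [0, 0, 0], [0, 0, 0], [0, 0, 0], [0, 0, 0], [0, 0, 0], [0, 0, 0]], "turn": [[0, 0, 0], [0, 0, 0], [0, 0, 0], [0, 0, 0], [0, 0, 0], [0, 0, 0], [0, 0, 0], [0, 0, 0]]}}

```text
time_s: 20.45
position: [0.429, 0.1111, 0.0078]
tcp_rot: [[-0.0, 0.995, 0.095], [0.001, 0.095, -0.995], [-1.0, -0.0, -0.001]]
force: [-0.6, -0.5, 3.7]
opening: 0.454
```

{"api": "send_rows", "payload": {"fingers": [0, 0, 0, 0, 0, 0, 0, 0], "dp": [[0, 0, 0], [0, 0, 10], [0, 0, 25], [0, 0, 45], [0, 0, 65], [0, 0, 85], [0, 0, 90], [0, 0, 90]], "turn": [[0, 0, 0], [0, 0, 0], [0, 0, 0], [0, 0, 0], [0, 0, 0], [0, 0, 0], [0, 0, 0], [0, 0, 0]]}}

```text
time_s: 21.12
position: [0.4296, 0.1111, 0.0984]
tcp_rot: [[0.002, 0.995, 0.095], [0.001, 0.095, -0.995], [-1.0, 0.002, -0.001]]
force: [-0.5, 0.2, -4.2]
opening: 0.456
```

Run:
```python
from h import *
sgo(631,35,95,-90)
cap('scene','s8.png')
```

```text
t 21.12 pos [429.6 111.1  98.4] jawang -84.53 tilt [0.0019 0.0007] F [-0.5  0.2 -4.2] open 0.456 j [ -0.  29. 114.   0.  36.  84.]
need dp [201.4 -76.1  -3.4] turn [-0.001  0.002 -0.095]
```

View pics/s8.png

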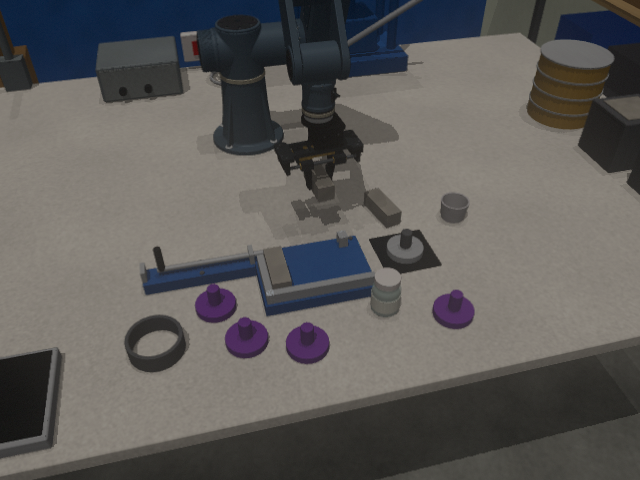

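Held at (322,187). On to the deck, 25 mm left of the first prism.

{"api": "send_rows", "payload": {"fingers": [0, 0, 0, 0, 0, 0, 0, 0, 0, 0], "dp": [[15, -6, 0], [40, -15, 0], [70, -26, 0], [100, -38, 0], [130, -49, 0], [160, -60, 0], [185, -70, 0], [200, -76, 0], [203, -76, 0], [203, -76, 0]], "turn": [[0, 0, -0.01], [0, 0, -0.02], [0, 0, -0.04], [0, 0, -0.06], [0, 0, -0.08], [0, 0, -0.095], [0, 0, -0.095], [0, 0, -0.095], [0, 0, -0.095], [0, 0, -0.095]]}}

```text
time_s: 22.0
position: [0.6312, 0.0348, 0.0948]
tcp_rot: [[-0.004, 1.0, -0.001], [0.001, -0.001, -1.0], [-1.0, -0.004, -0.001]]
force: [-1.4, 0.7, -4.9]
opening: 0.458
```

{"api": "send_rows", "payload": {"fingers": [0, 0, 0, 0, 0, 0, 0, 0], "dp": [[0, 0, -8], [0, 0, -20], [0, 0, -32], [0, 0, -44], [0, 0, -52], [0, 0, -57], [0, 0, -57], [0, 0, -57]], "turn": [[0, 0, 0], [0, 0, 0], [0, 0, 0], [0, 0, 0], [0, 0, 0], [0, 0, 0], [0, 0, 0], [0, 0, 0]]}}

```text
time_s: 22.67
position: [0.6309, 0.035, 0.0377]
tcp_rot: [[-0.005, 1.0, -0.001], [0.001, -0.001, -1.0], [-1.0, -0.005, -0.001]]
force: [-1.1, -0.3, -2.4]
opening: 0.459
```

Run:
```python
from h import *
sgo(642,35,38,-90)
cap('scene','s9.png')
```

```text
t 22.67 pos [630.9  35.   37.7] jawang -90.03 tilt [-0.0046  0.0015] F [-1.1 -0.3 -2.4] open 0.459 j [-7. 45. 88.  0. 48. 83.]
need dp [11.1  0.   0.3] turn [-0.001 -0.005  0.001]
```

View pics/s9.png

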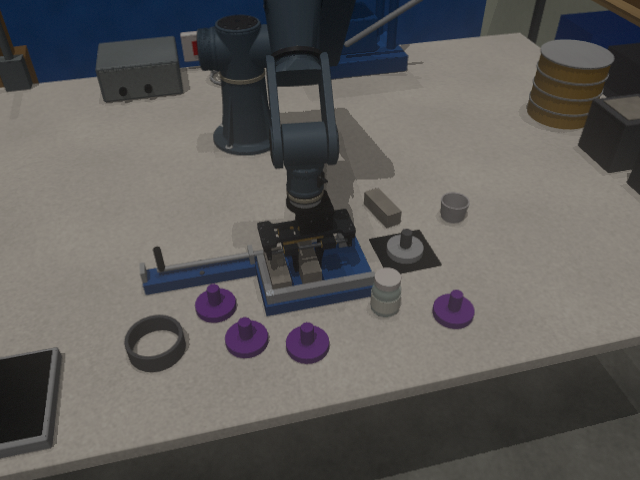

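The second prism is at (310,262), clear of the first at (277,266). Pushing to the rail.

{"api": "send_rows", "payload": {"fingers": [0, 0, 0, 0, 0, 0], "dp": [[3, 0, 0], [6, 0, 0], [9, 0, 0], [11, 0, 0], [13, 0, 0], [13, 0, 0]], "turn": [[0, 0, 0], [0, 0, 0], [0, 0, 0], [0, 0, 0], [0, 0, 0], [0, 0, 0]]}}

```text
time_s: 23.22
position: [0.6439, 0.0349, 0.0377]
tcp_rot: [[-0.005, 1.0, -0.0], [0.001, -0.0, -1.0], [-1.0, -0.005, -0.001]]
force: [-2.2, -0.7, -2.4]
opening: 0.453
```

{"api": "send_rows", "payload": {"fingers": [0, 0, 0, 0], "dp": [[2, 0, 0], [4, 0, 0], [4, 0, 0], [4, 0, 0]], "turn": [[0, 0, 0], [0, 0, 0], [0, 0, 0], [0, 0, 0]]}}

```text
time_s: 23.55
position: [0.6439, 0.0349, 0.0376]
tcp_rot: [[-0.014, 1.0, 0.0], [0.001, 0.0, -1.0], [-1.0, -0.014, -0.001]]
force: [-8.8, -0.6, 3.5]
opening: 0.454
```

Contact at the rail with 8.8 N. Releasing.

{"api": "send_rows", "payload": {"fingers": [0, 0.55, 0.55, 0.55, 0.55, 0.55], "dp": [[1, 0, 0], [0, 0, 0], [0, 0, 0], [0, 0, 0], [0, 0, 0], [0, 0, 0]], "turn": [[0, -0.01, 0], [0, -0.014, 0], [0, -0.014, 0], [0, -0.014, 0], [0, -0.014, 0], [0, -0.014, 0]]}}

```text
time_s: 24.05
position: [0.6448, 0.0348, 0.038]
tcp_rot: [[0.002, 1.0, 0.0], [0.001, 0.0, -1.0], [-1.0, 0.002, -0.001]]
force: [-0.8, 0.5, -0.4]
opening: 0.549
```

{"api": "send_rows", "payload": {"fingers": [0.6, 0.6, 0.6, 0.6, 0.6, 0.6, 0.6, 0.6, 0.6, 0.6], "dp": [[0, 0, 10], [0, 0, 30], [0, 0, 55], [0, 20, 65], [-3, 40, 65], [-6, 55, 65], [-8, 55, 65], [-8, 55, 65], [-8, 55, 65], [-8, 55, 65]], "turn": [[0, 0, 0], [0, 0, 0], [0, 0, 0], [0, 0, 0.1], [0, 0, 0.22], [0, 0, 0.34], [0, 0, 0.46], [0, 0, 0.58], [0, 0, 0.7], [0, 0, 0.82]]}}

```text
time_s: 24.88
position: [0.6372, 0.0901, 0.104]
tcp_rot: [[0.002, 0.677, 0.736], [0.002, 0.736, -0.677], [-1.0, 0.003, -0.0]]
force: [-0.4, 0.0, -0.1]
opening: 0.595
```

Run:
```python
from h import *
sgo(636,88,42,0)
for n in('top','scene'): onrow(cap(n,n+'10.png'),n)
```

```text
t 24.88 pos [637.2  90.1 104. ] jawang -42.64 tilt [0.0016 0.0021] F [-0.4  0.  -0.1] open 0.595 j [-2. 40. 85.  0. 55. 41.]
need dp [ -1.2  -2.1 -62. ] turn [-0.002  0.002  0.744]
top row px [359. 220.] 795 (((641.9749145507812, -31.022151947021484), (39.90816879272461, 110.90522766113281), 89.91654205322266), np.float64(70.39612564586406))
scene row px [308. 261.] 724 (((645.1607055664062, 35.95830154418945), (115.02564239501953, 40.58583068847656), 0.23915289342403412), np.float64(70.0383876356604))
scene row px [277. 266.] 747 (((644.4381103515625, -29.873613357543945), (115.44518280029297, 40.39482116699219), 0.05386672914028168), np.float64(69.85584322228821))
```

View pics/scene10.png

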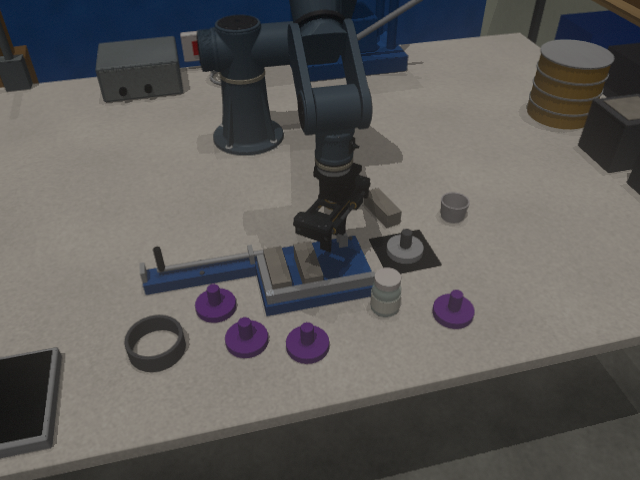

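{"api": "send_rows", "payload": {"fingers": [0.6, 0.6, 0.6, 0.6, 0.6, 0.6, 0.6, 0.6, 0.6, 0.6], "dp": [[0, -1, 0], [0, -2, 0], [0, -2, 0], [0, -2, 0], [0, -2, -10], [0, -2, -25], [0, -2, -45], [0, -2, -60], [0, -2, -62], [0, -2, -62]], "turn": [[0, 0, 0.12], [0, 0, 0.24], [0, 0, 0.36], [0, 0, 0.48], [0, 0, 0.6], [0, 0, 0.72], [0, 0, 0.745], [0, 0, 0.745], [0, 0, 0.745], [0, 0, 0.745]]}}

```text
time_s: 25.82
position: [0.6366, 0.0879, 0.0411]
tcp_rot: [[-0.002, 0.008, 1.0], [0.003, 1.0, -0.008], [-1.0, 0.003, -0.002]]
force: [0.5, -0.2, 0.0]
opening: 0.603
```

{"api": "send_rows", "payload": {"fingers": [0.6, 0.6, 0.6, 0.6, 0.6, 0.6, 0.6, 0.6, 0.6, 0.6], "dp": [[0, -5, 0], [0, -10, 0], [0, -15, 0], [0, -20, 0], [0, -25, 0], [0, -30, 0], [0, -35, 0], [0, -40, 0], [0, -44, 0], [0, -46, 0]], "turn": [[0, 0, 0], [0, 0, 0], [0, 0, 0], [0, 0, 0], [0, 0, 0], [0, 0, 0], [0, 0, 0], [0, 0, 0], [0, 0, 0], [0, 0, 0]]}}

```text
time_s: 26.65
position: [0.6367, 0.0413, 0.0412]
tcp_rot: [[-0.002, 0.008, 1.0], [0.003, 1.0, -0.008], [-1.0, 0.003, -0.002]]
force: [-0.1, 3.6, 1.7]
opening: 0.599
```

{"api": "send_rows", "payload": {"fingers": [0.6, 0.6, 0.6, 0.6, 0.6], "dp": [[0, -2, 0], [0, -4, 0], [0, -5, 0], [0, -5, 0], [0, -5, 0]], "turn": [[0, 0, 0], [0, 0, 0], [0, 0, 0], [0, 0, 0], [0, 0, 0]]}}

```text
time_s: 27.07
position: [0.6362, 0.04, 0.0412]
tcp_rot: [[-0.003, 0.008, 1.0], [0.007, 1.0, -0.008], [-1.0, 0.007, -0.003]]
force: [-0.1, 13.9, 3.8]
opening: 0.604
```

Firm contact at y = 40.0, as predicted. Retreating and heading for the third prism.

{"api": "send_rows", "payload": {"fingers": [0.6, 0.6, 0.6, 0.6, 1, 1, 1, 1, 1, 1], "dp": [[0, 8, 0], [0, 16, 0], [0, 20, 15], [-5, 25, 50], [-25, 45, 80], [-48, 75, 90], [-72, 105, 90], [-96, 135, 90], [-120, 165, 90], [-144, 195, 90]], "turn": [[-0.006, 0, 0], [-0.007, 0, 0], [-0.007, 0, 0], [-0.007, 0, -0.1], [-0.007, 0, -0.2], [-0.007, 0, -0.3], [-0.007, 0, -0.42], [-0.007, 0, -0.54], [-0.007, 0, -0.66], [-0.007, 0, -0.78]]}}

```text
time_s: 27.9
position: [0.491, 0.2355, 0.1313]
tcp_rot: [[0.001, 0.713, 0.701], [-0.0, 0.701, -0.713], [-1.0, 0.0, 0.001]]
force: [0.2, 1.5, -0.5]
opening: 0.95
```

Run:
```python
from h import *
sgo(452.3,266.6,7,-76.5)
for n in('top','scene'): onrow(cap(n,n+'11.png'),n)
c=cap('scene');P=cloud(c)
for i,s,ce,m in blobs(c,(0,0,20),(180,90,255),0.034,0.044,200,P)[0]:
    if 170<ce[1]<235: print(ce.round(),rect(P,m))
```

```text
t 27.9 pos [491.  235.5 131.3] jawang -45.45 tilt [ 0.0009 -0.0003] F [ 0.2  1.5 -0.5] open 0.95 j [14. 31. 99. -0. 50. 59.]
need dp [ -38.7   31.1 -124.3] turn [ 0.     0.001 -0.542]
top row px [350. 220.] 1595 (((641.710205078125, -11.260921478271484), (111.08425903320312, 79.93321990966797), 0.19904837012290955), np.float64(70.45763709715236))
scene row px [286. 265.] 1455 (((643.9461669921875, -9.878337860107422), (80.34371948242188, 116.58610534667969), 89.9971694946289), np.float64(69.91246374398519))
[383. 203.] (((455.0821838378906, 267.71099853515625), (115.3821792602539, 44.98059844970703), 12.346470832824707), np.float64(39.99972990019474))
```

View pics/scene11.png

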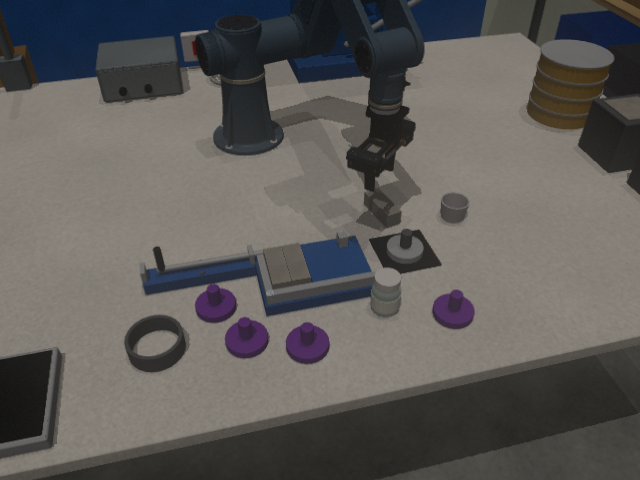

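The two prisms form one 111 × 80 mm block at (286,265). The third is still in place at (383,205).

{"api": "send_rows", "payload": {"fingers": [1, 1, 1, 1, 1, 1, 1, 1, 1], "dp": [[-10, 8, 0], [-20, 16, -10], [-30, 24, -20], [-38, 31, -30], [-39, 31, -40], [-39, 31, -50], [-39, 31, -60], [-39, 31, -65], [-39, 31, -65]], "turn": [[0, 0, -0.12], [0, 0, -0.24], [0, 0, -0.36], [0, 0, -0.48], [0, 0, -0.54], [0, 0, -0.54], [0, 0, -0.54], [0, 0, -0.54], [0, 0, -0.54]]}}

```text
time_s: 28.8
position: [0.4509, 0.2665, 0.0647]
tcp_rot: [[-0.003, 0.969, 0.247], [-0.001, 0.247, -0.969], [-1.0, -0.003, 0.0]]
force: [0.5, 0.2, 0.2]
opening: 1.0
```

Run:
```python
from h import *
sgo(452.8,266.7,7,-76.7)
c=cap('scene');P=cloud(c)
for i,s,ce,m in blobs(c,(0,0,20),(180,90,255),0.034,0.044,150,P)[0]:
    if 170<ce[1]<235: print(ce.round(),rect(P,m))
```

```text
t 28.8 pos [450.9 266.5  64.7] jawang -75.7 tilt [-0.0031 -0.0009] F [0.5 0.2 0.2] open 1.0 j [ 18.  37. 104.   0.  40.  94.]
need dp [  1.9   0.2 -57.7] turn [ 0.001 -0.003 -0.017]
[384. 204.] (((455.7702331542969, 266.8033142089844), (113.21524047851562, 43.536983489990234), 13.090959548950195), np.float64(39.84682967092401))
```

{"api": "send_rows", "payload": {"fingers": [1, 1, 1, 1, 1, 0, 0, 0, 0, 0], "dp": [[2, 0, -20], [2, 0, -40], [2, 0, -52], [2, 0, -57], [2, 0, -57], [2, 0, -57], [2, 0, -57], [2, 0, -57], [2, 0, -57], [2, 0, -57]], "turn": [[0, 0, -0.017], [0, 0, -0.017], [0, 0, -0.017], [0, 0, -0.017], [0, 0, -0.017], [0, 0, -0.017], [0, 0, -0.017], [0, 0, -0.017], [0, 0, -0.017], [0, 0, -0.017]]}}

```text
time_s: 29.68
position: [0.4536, 0.2669, 0.0089]
tcp_rot: [[-0.001, 0.973, 0.23], [-0.0, 0.23, -0.973], [-1.0, -0.001, -0.0]]
force: [-0.6, 0.2, -0.3]
opening: 0.707
```

{"api": "send_rows", "payload": {"fingers": [0, 0, 0, 0, 0, 0, 0, 0], "dp": [[0, 0, 0], [0, 0, 0], [0, 0, 0], [0, 0, 0], [0, 0, 0], [0, 0, 0], [0, 0, 0], [0, 0, 0]], "turn": [[0, 0, 0], [0, 0, 0], [0, 0, 0], [0, 0, 0], [0, 0, 0], [0, 0, 0], [0, 0, 0], [0, 0, 0]]}}

```text
time_s: 30.35
position: [0.4536, 0.2669, 0.0091]
tcp_rot: [[-0.001, 0.973, 0.231], [-0.0, 0.231, -0.973], [-1.0, -0.001, -0.0]]
force: [0.8, -0.8, 2.9]
opening: 0.459
```

{"api": "send_rows", "payload": {"fingers": [0, 0, 0, 0, 0, 0, 0, 0], "dp": [[0, 0, 0], [0, 0, 10], [0, 0, 25], [0, 0, 45], [0, 0, 65], [0, 0, 85], [0, 0, 90], [0, 0, 90]], "turn": [[0, 0, 0], [0, 0, 0], [0, 0, 0], [0, 0, 0], [0, 0, 0], [0, 0, 0], [0, 0, 0], [0, 0, 0]]}}

```text
time_s: 31.02
position: [0.4543, 0.2673, 0.1004]
tcp_rot: [[0.002, 0.973, 0.231], [0.001, 0.231, -0.973], [-1.0, 0.002, -0.0]]
force: [-0.3, 0.5, -4.5]
opening: 0.457
```

Run:
```python
from h import *
sgo(631,75,97,-90)
cap('scene','s12.png')
```

```text
t 31.02 pos [454.3 267.3 100.4] jawang -76.67 tilt [0.0021 0.001 ] F [-0.3  0.5 -4.5] open 0.457 j [ 18.  33. 102.   0.  44.  95.]
need dp [ 176.7 -192.3   -3.4] turn [-0.001  0.002 -0.233]
```

View pics/s12.png

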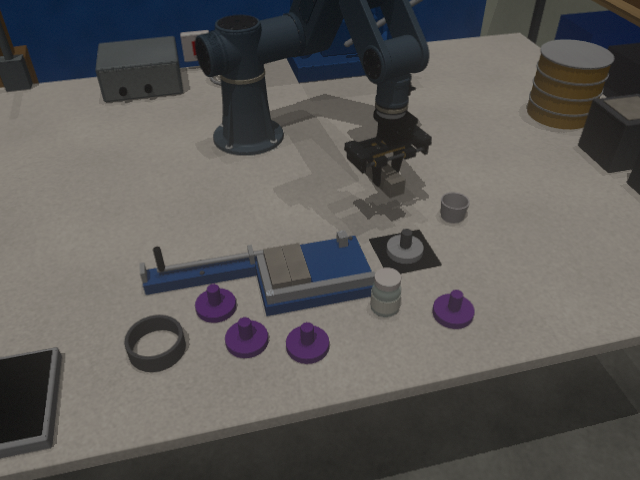

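Held at (392,182). Moving to the deck.

{"api": "send_rows", "payload": {"fingers": [0, 0, 0, 0, 0, 0, 0, 0, 0, 0], "dp": [[10, -11, 0], [30, -33, 0], [55, -60, 0], [80, -87, 0], [105, -114, 0], [130, -141, 0], [155, -168, 0], [170, -185, 0], [176, -191, 0], [177, -192, 0]], "turn": [[0, 0, -0.02], [0, 0, -0.05], [0, 0, -0.08], [0, 0, -0.11], [0, 0, -0.14], [0, 0, -0.17], [0, 0, -0.2], [0, 0, -0.23], [0, 0, -0.23], [0, 0, -0.23]]}}

```text
time_s: 31.9
position: [0.6309, 0.0729, 0.0971]
tcp_rot: [[-0.002, 1.0, 0.0], [0.0, 0.0, -1.0], [-1.0, -0.002, -0.0]]
force: [0.6, 0.5, -2.7]
opening: 0.455
```

{"api": "send_rows", "payload": {"fingers": [0, 0, 0, 0, 0, 0, 0, 0], "dp": [[0, 0, -8], [0, 0, -20], [0, 0, -32], [0, 0, -44], [0, 0, -52], [0, 0, -56], [0, 0, -56], [0, 0, -56]], "turn": [[0, 0, 0], [0, 0, 0], [0, 0, 0], [0, 0, 0], [0, 0, 0], [0, 0, 0], [0, 0, 0], [0, 0, 0]]}}

```text
time_s: 32.57
position: [0.6309, 0.0732, 0.0409]
tcp_rot: [[-0.002, 1.0, 0.001], [0.0, 0.001, -1.0], [-1.0, -0.002, -0.0]]
force: [-0.4, -0.7, -3.0]
opening: 0.459
```

Run:
```python
from h import *
sgo(642,75,39,-90)
cap('scene','s13.png')
```

```text
t 32.57 pos [630.9  73.2  40.9] jawang -89.97 tilt [-0.0022  0.0002] F [-0.4 -0.7 -3. ] open 0.459 j [-3. 44. 88.  0. 48. 87.]
need dp [11.1  1.8 -1.9] turn [-0.    -0.002 -0.001]
```

View pics/s13.png

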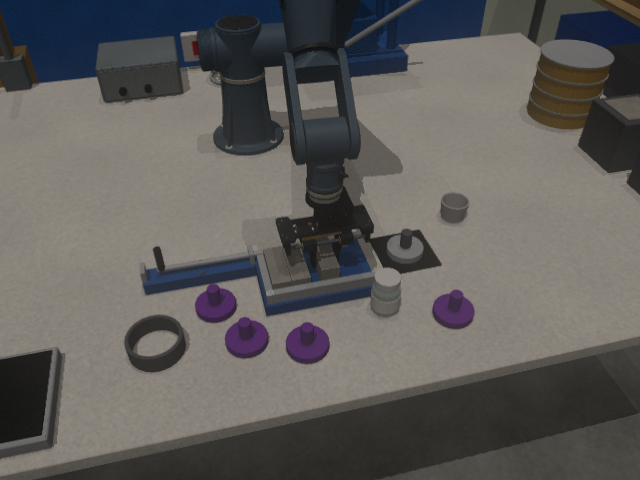

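The third prism is at (327,258), clear of the row. Pushing to the rail.

{"api": "send_rows", "payload": {"fingers": [0, 0, 0, 0, 0, 0], "dp": [[3, 0, 0], [6, 0, -1], [9, 1, -1], [11, 1, -2], [12, 1, -2], [12, 1, -2]], "turn": [[0, 0, 0], [0, 0, 0], [0, 0, 0], [0, 0, 0], [0, 0, 0], [0, 0, 0]]}}

```text
time_s: 33.12
position: [0.6438, 0.074, 0.0393]
tcp_rot: [[-0.001, 1.0, 0.0], [0.0, 0.0, -1.0], [-1.0, -0.001, -0.0]]
force: [-0.1, 0.5, -3.4]
opening: 0.456
```

{"api": "send_rows", "payload": {"fingers": [0, 0, 0, 0], "dp": [[1.5, 0, 0], [3, 0, 0], [3, 0, 0], [3, 0, 0]], "turn": [[0, 0, 0], [0, 0, 0], [0, 0, 0], [0, 0, 0]]}}

```text
time_s: 33.45
position: [0.6441, 0.0741, 0.0391]
tcp_rot: [[-0.007, 1.0, 0.001], [0.0, 0.001, -1.0], [-1.0, -0.007, -0.0]]
force: [-4.3, -0.5, 0.2]
opening: 0.456
```

{"api": "send_rows", "payload": {"fingers": [0, 0, 0.55, 0.55, 0.55, 0.55, 0.55], "dp": [[2, 0, 0], [2, 0, 0], [1, 0, 0], [0, 0, 0], [0, 0, 0], [0, 0, 0], [0, 0, 0]], "turn": [[0, 0, 0], [0, -0.005, 0], [0, -0.007, 0], [0, -0.007, 0], [0, -0.007, 0], [0, -0.007, 0], [0, -0.007, 0]]}}

```text
time_s: 34.03
position: [0.6451, 0.074, 0.0395]
tcp_rot: [[0.002, 1.0, 0.001], [-0.0, 0.001, -1.0], [-1.0, 0.002, 0.0]]
force: [1.2, -0.0, 0.4]
opening: 0.545
```

{"api": "send_rows", "payload": {"fingers": [0.6, 0.6, 0.6, 0.6, 0.6, 0.6, 0.6, 0.6, 0.6, 0.6], "dp": [[0, 0, 10], [0, 0, 30], [0, 0, 55], [0, 20, 65], [-3, 40, 65], [-6, 55, 65], [-8, 55, 65], [-8, 55, 65], [-8, 55, 65], [-8, 55, 65]], "turn": [[0, 0, 0], [0, 0, 0], [0, 0, 0], [0, 0, 0.1], [0, 0, 0.22], [0, 0, 0.34], [0, 0, 0.46], [0, 0, 0.58], [0, 0, 0.7], [0, 0, 0.82]]}}

```text
time_s: 34.87
position: [0.6375, 0.1293, 0.1055]
tcp_rot: [[0.003, 0.677, 0.736], [0.002, 0.736, -0.677], [-1.0, 0.003, 0.001]]
force: [0.4, -0.8, 0.6]
opening: 0.6
```

Run:
```python
from h import *
sgo(636,128,42,0)
for n in('top','scene'): onrow(cap(n,n+'14.png'),n)
```

```text
t 34.87 pos [637.5 129.3 105.5] jawang -42.61 tilt [0.003  0.0016] F [ 0.4 -0.8  0.6] open 0.6 j [ 2. 40. 84.  0. 56. 44.]
need dp [ -1.5  -1.3 -63.5] turn [-0.002  0.003  0.744]
top row px [320. 222.] 247 (((641.7671508789062, 61.422908782958984), (107.683837890625, 14.14291763305664), 0.5044998526573181), np.float64(70.73046934121363))
top row px [350. 220.] 1591 (((641.588623046875, -11.107112884521484), (79.8263931274414, 112.83971405029297), 89.65792083740234), np.float64(70.43602650701474))
scene row px [326. 258.] 711 (((645.2896728515625, 75.24866485595703), (40.72071075439453, 114.30397033691406), 89.62313842773438), np.float64(70.07174418888151))
scene row px [286. 265.] 1457 (((644.2286376953125, -9.676410675048828), (115.33052062988281, 80.75468444824219), 0.19976896047592163), np.float64(69.9863284058394))
```

View pics/scene14.png

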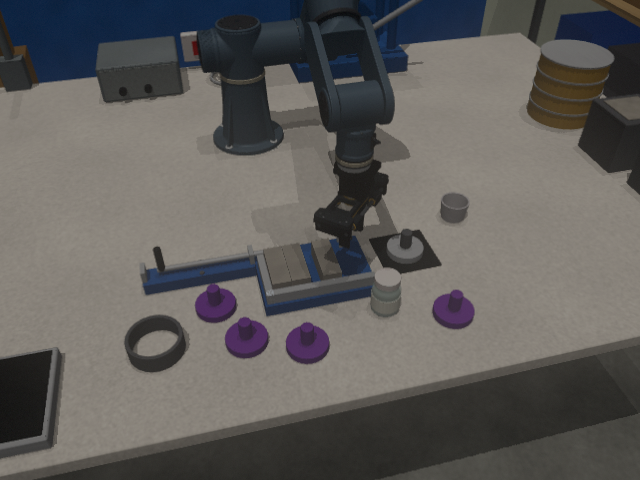

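{"api": "send_rows", "payload": {"fingers": [0.6, 0.6, 0.6, 0.6, 0.6, 0.6, 0.6, 0.6, 0.6, 0.6], "dp": [[0, -1, 0], [0, -2, 0], [0, -2, 0], [0, -2, 0], [0, -2, -10], [0, -2, -25], [0, -2, -45], [0, -2, -60], [0, -2, -63], [0, -2, -63]], "turn": [[0, 0, 0.12], [0, 0, 0.24], [0, 0, 0.36], [0, 0, 0.48], [0, 0, 0.6], [0, 0, 0.72], [0, 0, 0.745], [0, 0, 0.745], [0, 0, 0.745], [0, 0, 0.745]]}}

```text
time_s: 35.8
position: [0.6368, 0.1271, 0.0416]
tcp_rot: [[-0.001, 0.007, 1.0], [0.003, 1.0, -0.007], [-1.0, 0.003, -0.001]]
force: [0.5, -0.2, -0.0]
opening: 0.6
```

{"api": "send_rows", "payload": {"fingers": [0.6, 0.6, 0.6, 0.6, 0.6, 0.6, 0.6, 0.6, 0.6, 0.6], "dp": [[0, -5, 0], [0, -10, 0], [0, -15, 0], [0, -20, 0], [0, -25, 0], [0, -30, 0], [0, -35, 0], [0, -40, 0], [0, -44, 0], [0, -46, 0]], "turn": [[0, 0, 0], [0, 0, 0], [0, 0, 0], [0, 0, 0], [0, 0, 0], [0, 0, 0], [0, 0, 0], [0, 0, 0], [0, 0, 0], [0, 0, 0]]}}

```text
time_s: 36.63
position: [0.6369, 0.0805, 0.0416]
tcp_rot: [[-0.001, 0.008, 1.0], [0.003, 1.0, -0.008], [-1.0, 0.003, -0.001]]
force: [0.4, 3.6, 1.7]
opening: 0.6
```

{"api": "send_rows", "payload": {"fingers": [0.6, 0.6, 0.6, 0.6, 0.6], "dp": [[0, -2, 0], [0, -4, 0], [0, -5, 0], [0, -5, 0], [0, -5, 0]], "turn": [[0, 0, 0], [0, 0, 0], [0, 0, 0], [0, 0, 0], [0, 0, 0]]}}

```text
time_s: 37.05
position: [0.6365, 0.08, 0.0417]
tcp_rot: [[-0.001, 0.007, 1.0], [0.009, 1.0, -0.007], [-1.0, 0.009, -0.001]]
force: [1.2, 15.0, 1.4]
opening: 0.6
```

Firm contact at y = 80.0, as predicted. Backing off and looking.

{"api": "send_rows", "payload": {"fingers": [0.6, 0.6, 0.6, 0.6, 0.6, 0.6, 0.6, 0.6, 0.6, 0.6], "dp": [[0, 8, 0], [0, 16, 0], [0, 20, 15], [0, 20, 50], [-20, 20, 80], [-50, 20, 110], [-80, 20, 110], [-110, 20, 110], [-140, 20, 110], [-150, 20, 110]], "turn": [[-0.006, 0, 0], [-0.009, 0, 0], [-0.009, 0, 0], [-0.009, 0, 0], [-0.009, 0, 0], [-0.009, 0, 0], [-0.009, 0, 0], [-0.009, 0, 0], [-0.009, 0, 0], [-0.009, 0, 0]]}}

```text
time_s: 37.88
position: [0.4804, 0.0998, 0.1513]
tcp_rot: [[-0.008, 0.006, 1.0], [-0.001, 1.0, -0.006], [-1.0, -0.001, -0.008]]
force: [-0.6, 0.3, -0.5]
opening: 0.601
```

Run:
```python
from h import *
sgo(569,-305,150,0)
for n in('top','scene'):
    c=cap(n,n+'15.png');onrow(c,n)
P=cloud(cap('scene'))*1000;X,Y,Z=P[...,0],P[...,1],P[...,2]
m=(Z>85)&(X>540)&(X<600)&(Y>-310)&(Y<-200);print('handle',np.median(P[m],0),m.sum())
```

```text
t 37.88 pos [480.4  99.8 151.3] jawang -0.36 tilt [-0.0084 -0.0011] F [-0.6  0.3 -0.5] open 0.601 j [ -1.  26. 105.  -0.  49.  -1.]
need dp [  88.6 -404.8   -1.3] turn [ 0.001 -0.008  0.006]
top row px [342. 220.] 2360 (((641.7603149414062, 8.248943328857422), (110.8288345336914, 120.41162109375), 0.7069718837738037), np.float64(70.41425390523115))
scene row px [295. 263.] 2171 (((645.0253295898438, 10.284751892089844), (115.22734832763672, 120.68977355957031), 0.13184815645217896), np.float64(69.9434306423985))
handle [ 576.4995827  -266.1002877    98.75871319] 79
```

View pics/scene15.png

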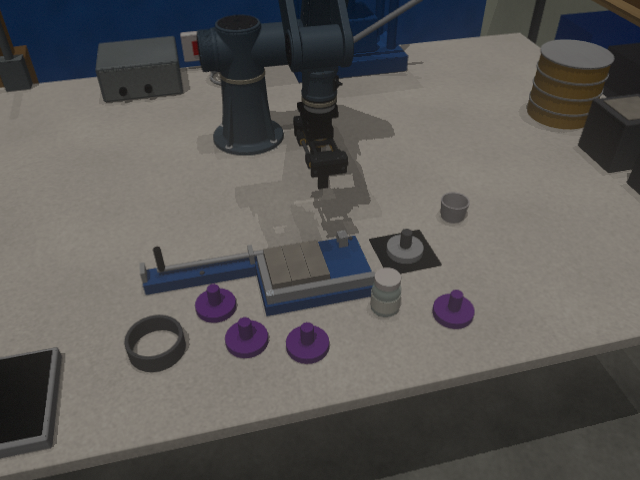

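View pics/top15.png

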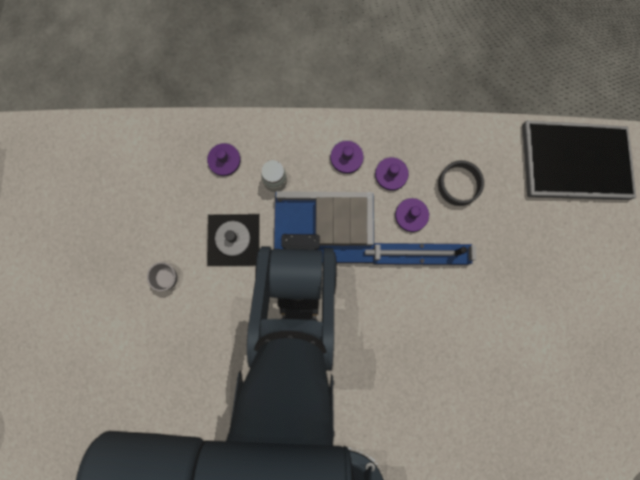

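The three prisms lie in one closed row, 120.4 mm wide, at scene (295,263). The weight is on the mat at (405,250), and no further prisms show. Now the bolt: I push its handle from behind with closed fingers.

{"api": "send_rows", "payload": {"fingers": [0.3, 0, 0, 0, 0, 0, 0, 0, 0, 0], "dp": [[5, -25, 0], [13, -60, 0], [21, -98, 0], [29, -136, 0], [37, -174, 0], [45, -212, 0], [53, -250, 0], [61, -288, 0], [69, -326, 0], [77, -364, 0]], "turn": [[0, 0, 0], [0, -0.008, 0], [0, -0.008, 0], [0, -0.008, 0], [0, -0.008, 0], [0, -0.008, 0], [0, -0.008, 0], [0, -0.008, 0], [0, -0.008, 0], [0, -0.008, 0]]}}

```text
time_s: 38.87
position: [0.5666, -0.2684, 0.1517]
tcp_rot: [[0.011, 0.008, 1.0], [-0.003, 1.0, -0.008], [-1.0, -0.003, 0.011]]
force: [0.2, 0.0, -0.3]
opening: 0.016
```

{"api": "send_rows", "payload": {"fingers": [0, 0, 0, 0, 0, 0], "dp": [[8, -25, 0], [12, -45, 0], [12, -45, 0], [12, -45, 0], [12, -45, 0], [12, -45, 0]], "turn": [[0, 0, 0], [0, 0, 0], [0, 0, 0], [0, 0, 0], [0, 0, 0], [0, 0, 0]]}}

```text
time_s: 39.37
position: [0.5787, -0.3124, 0.1512]
tcp_rot: [[0.01, 0.007, 1.0], [-0.002, 1.0, -0.007], [-1.0, -0.002, 0.01]]
force: [0.1, -0.5, 0.3]
opening: 0.002
```

Run:
```python
from h import *
sgo(569.5,-300,75,0)
cap('scene','s16.png')
```

```text
t 39.37 pos [ 578.7 -312.4  151.2] jawang -0.4 tilt [ 0.0099 -0.002 ] F [ 0.1 -0.5  0.3] open 0.002 j [-38.  37.  81.   0.  61. -38.]
need dp [ -9.2  12.4 -76.2] turn [0.002 0.01  0.007]
```

View pics/s16.png

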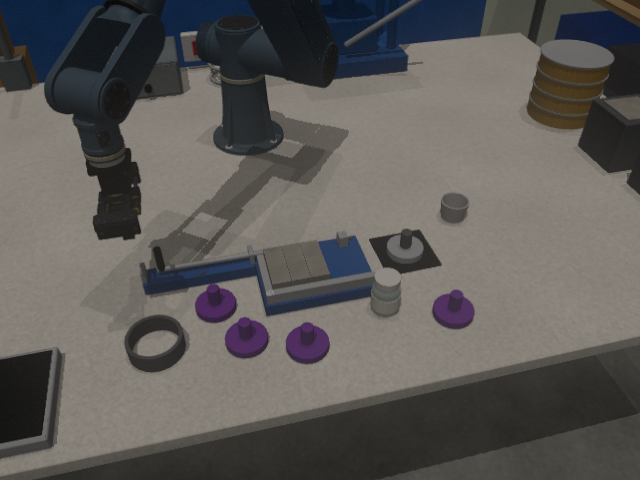

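{"api": "send_rows", "payload": {"fingers": [0, 0, 0, 0, 0, 0, 0], "dp": [[-5, 6, -10], [-9, 10, -30], [-9, 11, -50], [-9, 11, -65], [-9, 11, -76], [-9, 11, -76], [-9, 11, -76]], "turn": [[0, 0.01, 0], [0, 0.01, 0.007], [0, 0.01, 0.007], [0, 0.01, 0.007], [0, 0.01, 0.007], [0, 0.01, 0.007], [0, 0.01, 0.007]]}}

```text
time_s: 40.0
position: [0.5693, -0.3003, 0.0749]
tcp_rot: [[-0.001, -0.001, 1.0], [-0.001, 1.0, 0.001], [-1.0, -0.001, -0.001]]
force: [0.6, -0.4, 1.4]
opening: 0.004
```

{"api": "send_rows", "payload": {"fingers": [0, 0, 0, 0, 0, 0, 0, 0, 0, 0], "dp": [[0, 4, 0], [0, 8, 0], [0, 12, 0], [0, 16, 0], [0, 20, 0], [0, 26, 0], [0, 34, 0], [0, 42, 0], [0, 52, 0], [0, 62, 0]], "turn": [[0, 0, 0], [0, 0, 0], [0, 0, 0], [0, 0, 0], [0, 0, 0], [0, 0, 0], [0, 0, 0], [0, 0, 0], [0, 0, 0], [0, 0, 0]]}}

```text
time_s: 40.83
position: [0.5697, -0.2376, 0.0751]
tcp_rot: [[-0.0, -0.001, 1.0], [-0.002, 1.0, 0.001], [-1.0, -0.002, -0.0]]
force: [0.8, -2.9, 2.2]
opening: 0.008
```

Run:
```python
from h import *
sgo(569.5,-103,75,0)
cap('scene','s17.png')
```

```text
t 40.83 pos [ 569.7 -237.6   75.1] jawang 0.06 tilt [-0.0002 -0.0017] F [ 0.8 -2.9  2.2] open 0.008 j [-33.  41.  90.  -0.  50. -33.]
need dp [-2.000e-01  1.346e+02 -1.000e-01] turn [ 0.002 -0.    -0.001]
```

View pics/s17.png

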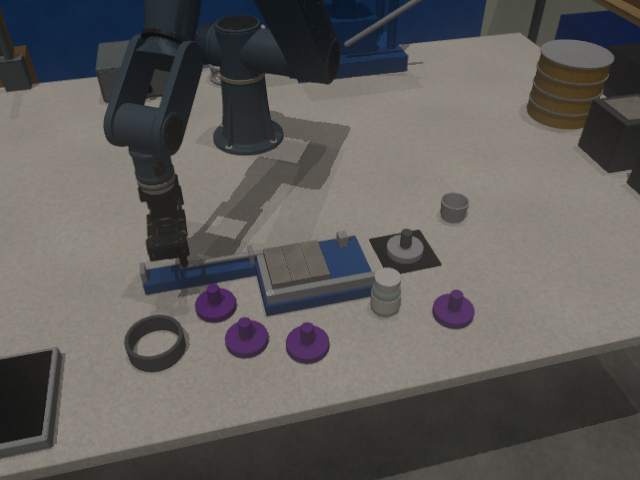

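The handle is being pushed with about 3 N, and the rod is moving. Continuing.

{"api": "send_rows", "payload": {"fingers": [0, 0, 0, 0, 0, 0, 0, 0, 0, 0], "dp": [[0, 10, 0], [0, 22, 0], [0, 34, 0], [0, 46, 0], [0, 58, 0], [0, 70, 0], [0, 82, 0], [0, 94, 0], [0, 106, 0], [0, 116, 0]], "turn": [[0, 0, 0], [0, 0, 0], [0, 0, 0], [0, 0, 0], [0, 0, 0], [0, 0, 0], [0, 0, 0], [0, 0, 0], [0, 0, 0], [0, 0, 0]]}}

```text
time_s: 41.72
position: [0.5691, -0.1173, 0.0748]
tcp_rot: [[-0.002, -0.002, 1.0], [0.001, 1.0, 0.002], [-1.0, 0.001, -0.002]]
force: [0.8, -2.3, 1.3]
opening: 0.008
```

{"api": "send_rows", "payload": {"fingers": [0, 0, 0, 0, 0, 0], "dp": [[0, 4, 0], [0, 8, 0], [0, 12, 0], [0, 16, 0], [0, 18, 0], [0, 18, 0]], "turn": [[0, 0, 0], [0, 0, 0], [0, 0, 0], [0, 0, 0], [0, 0, 0], [0, 0, 0]]}}

```text
time_s: 42.22
position: [0.569, -0.1039, 0.0749]
tcp_rot: [[-0.002, -0.005, 1.0], [-0.006, 1.0, 0.005], [-1.0, -0.006, -0.002]]
force: [-1.2, -15.2, -0.5]
opening: 0.005
```

A hard stop at y = -103.9 with 15 N, so the bolt should be home. Backing off to check.

{"api": "send_rows", "payload": {"fingers": [0, 0, 0, 0, 0, 0, 0, 0, 0, 0], "dp": [[0, -10, 0], [0, -22, 0], [0, -28, 15], [0, -30, 50], [-20, -50, 90], [-50, -75, 110], [-80, -100, 110], [-90, -130, 110], [-100, -160, 110], [-100, -190, 110]], "turn": [[0, 0, 0], [0, 0, 0], [0, 0, 0], [0, 0, 0], [0, 0, 0], [0, 0, 0], [0, 0, 0], [0, 0, 0], [0, 0, 0], [0, 0, 0]]}}

```text
time_s: 43.05
position: [0.466, -0.2941, 0.185]
tcp_rot: [[-0.004, -0.003, 1.0], [-0.003, 1.0, 0.003], [-1.0, -0.003, -0.004]]
force: [-0.9, 1.3, 0.0]
opening: 0.004
```

Run:
```python
from h import *
st()
for n in('top','scene'):
    c=cap(n,n+'18.png');onrow(c,n)
    P=cloud(c)*1000;X,Y,Z=P[...,0],P[...,1],P[...,2]
    m=(Z>85)&(Z<110)&(X>540)&(X<600)&(Y>-310)&(Y<0);print('handle',np.median(P[m],0),m.sum())
    m=(Z>48)&(Z<70)&(X>540)&(X<660)&(Y>215)&(Y<330);print('knob',np.median(P[m],0),m.sum())
    m=abs(Z-4)<2;m&=(X>500)&(X<700)&(Y>180)&(Y<360)
    q=P[m&(c['img'].max(2)<45)][:,:2]; print('mat',cv2.minAreaRect(q.astype(np.float32)))
    for t,xy in(('tin',(512,441)),('collar',(749,-290)),('jar',(752,172))):
        m=(Z>(80 if t=='jar' else 33))&(np.hypot(X-xy[0],Y-xy[1])<75)&(Z<100);print(t,cv2.minAreaRect(P[m][:,:2].astype(np.float32))[0])
im=cv2.imread('pics/scene18.png');cv2.imwrite('pics/crop18.png',cv2.resize(im[190:320,130:460],None,fx=2.4,fy=2.4,interpolation=cv2.INTER_CUBIC))
```

```text
t 43.05 pos [ 466.  -294.1  185. ] jawang 0.19 tilt [-0.0044 -0.0032] F [-0.9  1.3  0. ] open 0.004 j [-44.  27.  95.  -0.  58. -44.]
top row px [342. 220.] 2403 (((641.6942138671875, 8.475860595703125), (110.97891235351562, 120.0392074584961), 0.27677929401397705), np.float64(70.38887534348692))
handle [569.10453447 -85.40035683 104.08016693] 50
knob [601.81261891 269.40248032  63.50231601] 107
mat ((601.2362670898438, 271.3704528808594), (119.91251373291016, 119.41720581054688), 1.6862491369247437)
tin (505.5008850097656, 432.0380554199219)
collar (748.6423950195312, -289.72607421875)
jar (752.091064453125, 171.91946411132812)
scene row px [295. 263.] 2167 (((644.1324462890625, 10.271892547607422), (116.61797332763672, 120.50774383544922), 0.20818208158016205), np.float64(70.06095427215209))
handle [576.17580229 -85.32408293  99.5698209 ] 75
knob [611.74377784 270.02513742  62.34597937] 123
mat ((604.0039672851562, 270.8960876464844), (127.00801849365234, 124.29199981689453), 2.2676589488983154)
tin (508.046142578125, 434.74822998046875)
collar (749.9529418945312, -289.0808410644531)
jar (755.7926025390625, 172.9790496826172)
```

View pics/crop18.png

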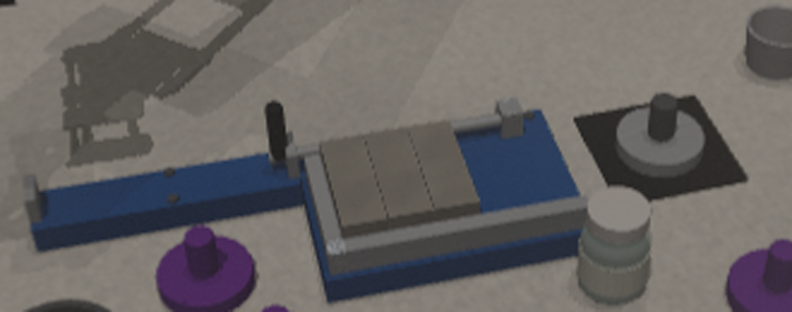

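View pics/top18.png

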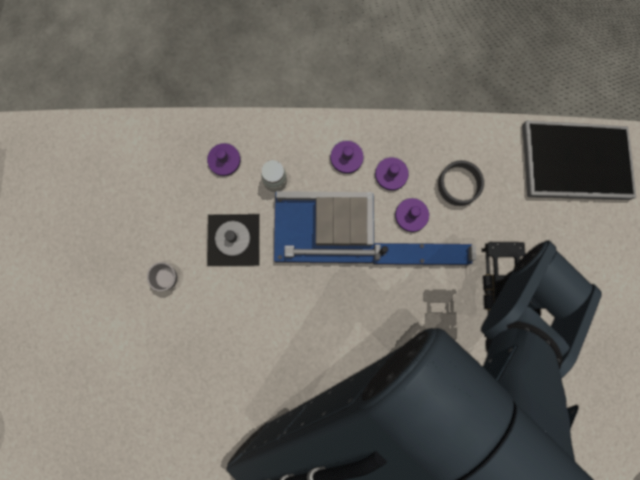

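The bolt is in its keeper at crop (509,117) with the handle at y = -85.4 (home is -85.3). The row is closed, the weight is centred on the mat, and the tin, collar and jar look unmoved. Handing in.

```bash
python3 -c "
from rig import bot
print(bot.hand_in())"
```

```text
the job is handed in; nothing more can be done
None
```

I did the whole job and handed it in at about 43 s of the 210 s allowed; the hand-in gives no verdict.

**Weight:** I took the grey steel weight, not one of the purple ones, off the deck and released it on the mat. It stands about 2 mm from the middle.

**Prisms:** Three were on the bench. I placed each against the rear rail, then pushed it flush sideways until it stopped hard at about 15 N. In the top view the row measures 111 × 120.0 mm, centred within about 1 mm of where it should be and square to 0.3°.

**Bolt:** I pushed it to its stop at about 15 N and let go. The handle is at y = -135.1 mm in the deck frame; fully home is -135.

**Bystanders:** The arm never went near the tin, collar or jar. The collar and jar measured where they were at the start. My tin centre readings vary by about 15 mm because different amounts of its rim were visible each time, but it sits at the same pixel as at the start.

**Disagreement:** The two cameras differ by 2–3 mm in x for the deck and prisms. I trusted the top view and the contact stops, which agreed with each other.

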